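# Build the test-sieve stack on the shaker

### The job

Build the sieve stack on the sieve shaker from the bottom up: seat the receiver pan in the shaker's collar, nest the fine sieve on it, then the medium sieve, then the coarse sieve, and close the stack with the lid. Every piece must sit level and fully home in the one below. Leave the timer and the beaker where they are.

Things in the scene. Friction and masses are not known exactly. Their poses are not given: they have to be found in the camera images.
- collar (a point): Centre of the shaker's collar, in the plane of its rim, 72 mm above the worktop. The shaker is fixed: round white housing 110 mm across, grey control panel, on top an aluminium table 88 mm across with an upright steel collar, 53 mm outside, 46 mm bore, 12 mm deep. The pan's skirt goes into it; the pan's origin is then 8 mm below this point.
- receiver_pan: Stainless pan, deep, smooth closed bottom: 50 mm across, 44 mm high, 46 mm bore at the top. Foot: tapered skirt 8 mm deep, 39 to 42.5 mm across, goes into the collar till the shoulder, 8 mm above the foot, meets the rim. Grip the 50 mm wall 8 to 44 mm above the foot, any yaw. Origin: centre of foot, z up, upright at the start. 110 g.
- sieve_fine: Fine sieve, steel: 50 mm across, 32 mm high, 46 mm bore at the top; mesh 21 mm below the rim, 0.8 mm openings, like a grey disc. Skirt: 8 mm deep, tapered, 39 to 42.5 mm across, enters the bore below till the shoulder meets the rim: origin then 24 mm above a lower sieve's, 36 mm above the pan's. Grip the 50 mm wall 8 to 32 mm above the foot, any yaw. Origin: centre of foot, z up, upright. 90 g.
- sieve_medium: Medium sieve, steel: 50 mm across, 32 mm high, 46 mm bore at the top; mesh 21 mm below the rim, 4 mm openings, 9 wires each way. Skirt: 8 mm deep, tapered, 39 to 42.5 mm across, enters the bore below till the shoulder meets the rim: origin then 24 mm above a lower sieve's, 36 mm above the pan's. Grip the 50 mm wall 8 to 32 mm above the foot, any yaw. Origin: centre of foot, z up, upright. 90 g.
- sieve_coarse: Coarse sieve, steel: 50 mm across, 32 mm high, 46 mm bore at the top; mesh 21 mm below the rim, 12 mm openings, 3 wires each way. Skirt: 8 mm deep, tapered, 39 to 42.5 mm across, enters the bore below till the shoulder meets the rim: origin then 24 mm above a lower sieve's, 36 mm above the pan's. Grip the 50 mm wall 8 to 32 mm above the foot, any yaw. Origin: centre of foot, z up, upright. 90 g.
- sieve_lid: Stainless lid: disc 50 mm across, tapered skirt below (8 mm deep, like the sieves'), upright round knob on top, 18 mm across, 13 to 34 mm above the foot; 34 mm high in all. Grip the knob, any yaw. Seated on a sieve its origin is 24 mm above that sieve's origin. Origin: centre of foot, z up, upright at the start. 70 g.
- timer: Bystander: white timer lying flat, 62 x 68 x 20 mm, loose. Origin: centre of its underside. Leave it alone.
- beaker: Bystander: empty clear plastic beaker, 50 mm across, 58 mm high, upright, loose. Origin: centre of its underside. Leave it alone.

How it is judged:
At the end, for the whole second after the job is handed in: Pan in the collar, then fine, medium, coarse sieve and lid, each nested in the piece below: within 4 mm of its axis, 2 mm of its fully seated height, 0.06 rad of level, at rest and released; timer and beaker within 25 mm of where they were (horizontal distance between receiver_pan and collar below 0.004 m and z of receiver_pan in the frame of collar between -0.01 and -0.006 m and angle between each of receiver_pan, sieve_fine, sieve_medium, sieve_coarse, sieve_lid's own z axis and vertical below 0.06 rad and linear speed of each of receiver_pan, sieve_fine, sieve_medium, sieve_coarse, sieve_lid below 0.01 m/s and horizontal distance between sieve_fine and receiver_pan below 0.004 m and z of sieve_fine in the frame of receiver_pan between 0.034 and 0.038 m and horizontal distance between sieve_medium and sieve_fine below 0.004 m and z of sieve_medium in the frame of sieve_fine between 0.022 and 0.026 m and horizontal distance between sieve_coarse and sieve_medium below 0.004 m and z of sieve_coarse in the frame of sieve_medium between 0.022 and 0.026 m and horizontal distance between sieve_lid and sieve_coarse below 0.004 m and z of sieve_lid in the frame of sieve_coarse between 0.022 and 0.026 m and distance of each of timer, beaker from where it was at the start of the episode below 0.025 m); the robot touches nothing.
It fails at once if the timer is pushed more than 25 mm from its place (distance of timer from where it was at the start of the episode above 0.025 m).
It fails at once if the beaker is pushed more than 25 mm from its place or tipped over (distance of beaker from where it was at the start of the episode above 0.025 m or angle between beaker's own z axis and vertical above 0.5 rad).
It also fails if it takes over 99 s, if anything falls off the work surface, if the arm or the gripper's body presses on something with over 40 N, if the wrist force passes 120 N, or if a joint passes its speed limit or range.

### The arm

A 7-joint arm with a two-finger parallel gripper is mounted at the origin on the work surface; the furniture and walls round the work are solid. World frame = base frame: x ahead of the robot, y to its left, z up, the work surface at z = 0. Lengths are in m, angles in rad, forces in N, time in s.
With the tool pointing down it reaches from about 0.425 to 0.875 m from the base axis. Payload 4.7 kg.
Tool frame: the origin (TCP) lies on the front face of the gripper's body, between the roots of the fingers; the fingertips stand 73 mm ahead of it and the grasp point (between the pads) lies 54 mm ahead of it; z points along the fingers, y is the direction in which the jaws open and shut (so a half turn about z gives the same grasp; the last joint's range is limited). The gripper opens to 85 mm and grips with 20 to 120 N. Pads are 22 mm wide; open, the fingers measure 114 mm over their backs; the gripper's body (76 mm by 85 mm) begins 54 mm behind the grasp point. The pads swing forward as they close: fully open they stand 13 mm farther back than shut.
Start: joints at [0.686, 0.321, -0.07, 1.45, 0.023, 1.371, -0.057], TCP at [0.509, -0.405, 0.304] pointing down, gripper open.
Joint ranges: [-2.86, 2.86], [-0.3, 2.09], [-1.38, 1.24], [0.06, 2.45], [-1.56, 4.7], [0.09, 2.05], [-2.69, 2.69]. Speed limits (rad/s): [2.57, 2.57, 3.14, 3.14, 3.14, 3.14, 3.14].

### API

Orientations are given as a unit quaternion [w, x, y, z].
In Python, from bench import telemetry, capture, get_calibration, ticket gives the robot as it stands.
- The arm moves only by the tool play_rows, never from a script. Its argument "plan" is a list of rows, each an object of numbers: "dx", "dy", "dz": the shift along the tool's x, y, z in m; "rx", "ry", "rz": the turn, a rotation vector about the tool's x, y, z in degrees; "jaw": the finger opening in m, from 0 to 0.0854. A call has 1 to 5 rows; each row is the pose to reach, as a shift and turn from the pose measured when the call began, along the tool's axes at that moment; what a row does not reach only later rows make up. A row lasts 1/8 s, in which the tool goes at most 62.5 mm and 10.7 degrees, less where a joint would pass 70% of its speed; a pose out of reach is approached as far as the arm can. A call with a gripper value outside its range is refused whole. The fingers move at their own pace and stop on an object; the grip force is fixed at half the most. Time passes only in rows, so rows that repeat a pose let the fingers close. It gives the time, the measured TCP pose, the force and the opening at its end, in the units of the state.
- telemetry.get_state(): the state, without advancing time (a new reading comes with each control period).
- capture(name): name is "scene" or "top" or "wrist"; returns the picture (400x640x3 uint8, red, green, blue); there is no depth.
- get_calibration(name): a dict with "camera_matrix" (3x3 intrinsics, pixels), "camera_from_world" (4x4, takes a point from world to camera coordinates); the wrist camera has in their place "hand_eye" (4x4, takes a point from camera to tool coordinates, whose origin is the TCP and whose axes are the flange's). Camera axes: x right, y up, looking along -z (the intrinsics and any distortion apply to the point x, -y, -z); pixel columns grow to the right and rows downward; lengths in m; the calibration is good to about 2 mm. The wrist camera is an equidistant fisheye: a pixel r from the principal point sees the ray r / f radians off the axis. A picture is of the moment at which its call begins: read the wrist's pose just before it. get_calibration takes no time and is no camera call.
- ticket.sign_off(): hands the job in, once; it reports no verdict.
The state is a dict: "t": time; "joint_positions": joint angles; "joint_vel": joint speeds; "joint_torque": joint torques, N m; "tcp_pos": TCP position; "tool_rot": TCP orientation; "ft_force": force on the tool from outside, world axes, zero at the start; "wrist_torque": the same for the moment, N m; "gripper_width": opening from 0.0 (shut) to 1.0 (fully open).
Only numpy, scipy, OpenCV 4.12 (cv2) and the standard library are available. Lean on these libraries where they do the work, as an engineer would, in place of code of your own. Each camera call takes 0.05 s, during which the arm holds its last target. There are 200 camera calls.

## Working session

There is one attempt and no reset: what is moved stays moved. The work goes in short steps, Python scripts to look and compute and a tool call to move; the robot and the scene stay as the last step left them, time stands still between calls to the robot, and variables do not carry over. Pictures are saved under pics/ and viewed, about 12 in all and at most 16, crops included, and the job is handed in when it is done.

Besides the shell and the picture viewer there is one more tool, called after "Emit:" as name(argument=value, ...), one argument or row to a line, values as JSON. play_rows: Moves the arm, as the interface text tells. Its arguments: {"type":"object","properties":{"plan":{"type":"array"}},"required":["plan"]}

```bash
mkdir -p pics; ls; python3 - <<'E'
from bench import telemetry,capture,get_calibration
import cv2,numpy as np
np.set_printoptions(precision=4,suppress=True)
s=telemetry.get_state();print(s)
for n in("scene","top","wrist"):
    im=capture(n);cv2.imwrite(f"pics/{n}0.png",im[:,:,::-1]);print(n,get_calibration(n))
E
```

```text
pics
{'t': 0.0, 'joint_positions': array([ 0.6861,  0.3218, -0.0701,  1.4516,  0.0226,  1.3708, -0.0569]), 'joint_vel': array([-0.0002,  0.0001, -0.0001,  0.0009, -0.0008,  0.0019,  0.0009]), 'joint_torque': array([  0.0004, -49.358 ,  -0.382 , -31.4331,   0.0129,   0.0114,
         0.    ]), 'tcp_pos': array([ 0.5083, -0.4045,  0.3028]), 'tool_rot': array([-0.0008,  0.9007,  0.4344, -0.0005]), 'ft_force': array([-0.1797, -0.3772, -0.5698]), 'wrist_torque': array([-0.0194,  0.0164, -0.0005]), 'gripper_width': 0.9986602742079804}
scene {'camera_matrix': array([[393.7448,   0.    , 317.5955],
       [  0.    , 393.7448, 198.8777],
       [  0.    ,   0.    ,   1.    ]]), 'camera_from_world': array([[-0.5942, -0.8042,  0.0126,  0.2914],
       [ 0.5049, -0.3607,  0.7842, -0.2886],
       [-0.6261,  0.4724,  0.6204, -0.8082],
       [ 0.    ,  0.    ,  0.    ,  1.    ]])}
top {'camera_matrix': array([[513.52  ,   0.    , 327.0283],
       [  0.    , 513.52  , 194.899 ],
       [  0.    ,   0.    ,   1.    ]]), 'camera_from_world': array([[-0.0063, -0.9998,  0.0184, -0.0225],
       [ 0.9961, -0.0046,  0.0886, -0.5096],
       [-0.0885,  0.0189,  0.9959, -1.4655],
       [ 0.    ,  0.    ,  0.    ,  1.    ]])}
wrist {'camera_matrix': array([[309.7069,   0.    , 320.9217],
       [  0.    , 309.7069, 200.9112],
       [  0.    ,   0.    ,   1.    ]]), 'hand_eye': array([[-0.0003,  0.9517,  0.3072,  0.0793],
       [ 1.    ,  0.0002,  0.0001, -0.0015],
       [ 0.    ,  0.3072, -0.9517, -0.0709],
       [ 0.    ,  0.    ,  0.    ,  1.    ]])}
```

View pics/top0.png

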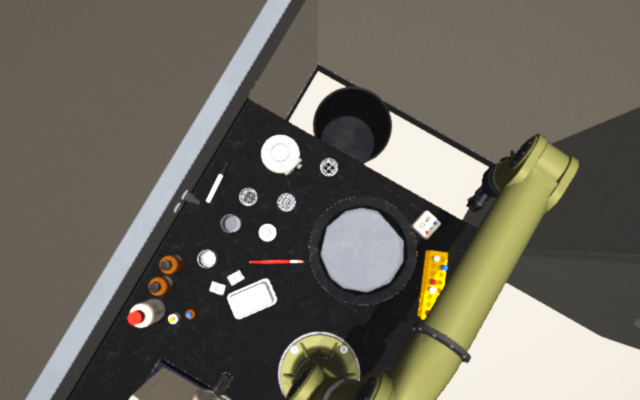

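View pics/scene0.png

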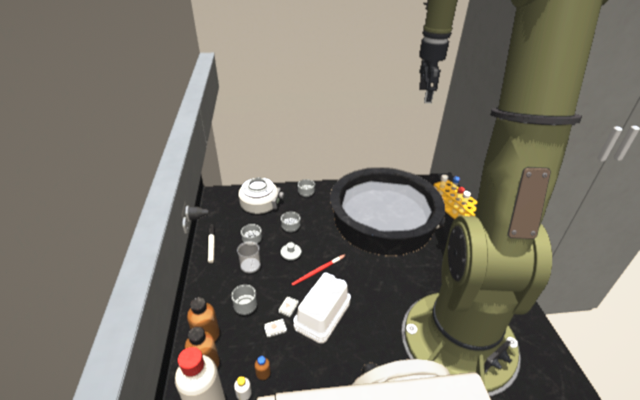

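```bash
cat > h.py <<'E'
import numpy as np,cv2
from bench import telemetry,capture,get_calibration
from scipy.spatial.transform import Rotation as R
np.set_printoptions(precision=4,suppress=True)
def ray(name,u,v,z,s=None):
    c=get_calibration(name);K=c["camera_matrix"]
    x=(u-K[0,2])/K[0,0];y=(v-K[1,2])/K[1,1]
    if name=="wrist":
        r=np.hypot(x,y)+1e-12;d=np.array([x/r*np.sin(r),-y/r*np.sin(r),-np.cos(r)])
        T=np.eye(4);T[:3,:3]=R.from_quat(np.roll(s["tool_rot"],-1)).as_matrix();T[:3,3]=s["tcp_pos"]
        M=T@c["hand_eye"]
    else:
        d=np.array([x,-y,-1]);M=np.linalg.inv(c["camera_from_world"])
    o=M[:3,3];d=M[:3,:3]@d
    return o+d*(z-o[2])/d[2]
def proj(name,p,s=None):
    c=get_calibration(name);K=c["camera_matrix"]
    if name=="wrist":
        T=np.eye(4);T[:3,:3]=R.from_quat(np.roll(s["tool_rot"],-1)).as_matrix();T[:3,3]=s["tcp_pos"]
        M=np.linalg.inv(T@c["hand_eye"])
    else:M=c["camera_from_world"]
    q=M@np.append(p,1);x,y,z=q[0],-q[1],-q[2]
    if name=="wrist":
        h=np.hypot(x,y);t=np.arctan2(h,z);x,y=x/h*t,y/h*t
    else:x,y=x/z,y/z
    return np.array([K[0,0]*x+K[0,2],K[1,1]*y+K[1,2]])
def offs(p,s=None):
    "shift in tool axes from current pose to TCP at p"
    s=s or telemetry.get_state()
    return R.from_quat(np.roll(s["tool_rot"],-1)).inv().apply(np.array(p)-s["tcp_pos"])
E
python3 - <<'E'
from h import *
a=cv2.imread("pics/top0.png")[125:280,185:345];b=cv2.imread("pics/scene0.png")[170:325,205:325]
a=cv2.resize(a,None,fx=3.7,fy=3.7,interpolation=2)
cv2.imwrite("pics/z0.png",a)
for n,u,v,z in[("shaker",280,153,.072),("s329",329,167,.032),("s287",287,202,.032),("s248",248,197,.032),("pan231",231,223,.044),("bk207",207,258,.05),("lid",267,232,.034),("timer",427,223,.02),("basin",363,250,.06)]:
    print(n,ray("top",u,v,z))
E
```

```text
shaker [0.6242 0.1074 0.072 ]
s329 [ 0.5897 -0.0314  0.032 ]
s287 [0.4887 0.09   0.032 ]
s248 [0.5036 0.2018 0.032 ]
pan231 [0.4289 0.2477 0.044 ]
bk207 [0.3311 0.3127 0.05  ]
lid [0.403  0.1468 0.034 ]
timer [ 0.4265 -0.3148  0.02  ]
basin [ 0.3506 -0.1245  0.06  ]
```

View pics/z0.png

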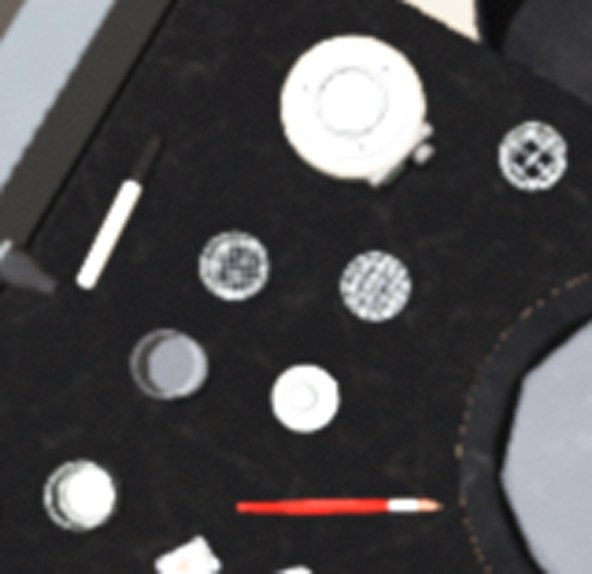

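View pics/wrist0.png

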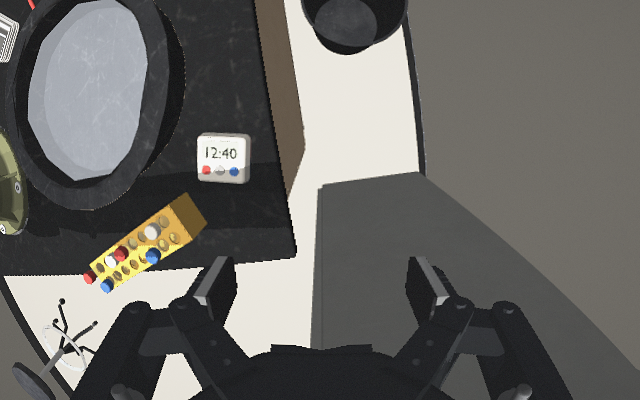

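Emit:
play_rows(
  plan=[
    {"dx": 0.043,"dy": -0.04,"dz": -0.02},
    {"dx": 0.086,"dy": -0.08,"dz": -0.04},
    {"dx": 0.129,"dy": -0.12,"dz": -0.047},
    {"dx": 0.172,"dy": -0.16,"dz": -0.047},
    {"dx": 0.215,"dy": -0.2,"dz": -0.047},
  ],
)

```text
invalid input
```

Emit:
play_rows(
  plan=[
    {"dx": 0.043,"dy": -0.04},
    {"dx": 0.086,"dy": -0.08},
    {"dx": 0.129,"dy": -0.12},
    {"dx": 0.18,"dy": -0.166},
    {"dx": 0.18,"dy": -0.166},
  ],
)

```text
invalid input
```

```bash
python3 - <<'E'
from h import *
s=telemetry.get_state();im=capture("wrist")[:,:,::-1];cv2.imwrite("pics/w1.png",im);print(s)
np.save("s1.npy",s,allow_pickle=True)
E
```

```text
{'t': 0.15, 'joint_positions': array([ 0.6861,  0.3216, -0.0701,  1.4514,  0.0226,  1.3708, -0.0569]), 'joint_vel': array([ 0.0005, -0.0036, -0.0001, -0.0039,  0.    ,  0.0003, -0.0007]), 'joint_torque': array([  0.0008, -49.4094,  -0.3824, -31.4688,   0.0132,   0.0082,
         0.0001]), 'tcp_pos': array([ 0.5084, -0.4045,  0.3031]), 'tool_rot': array([-0.0006,  0.9007,  0.4345, -0.0004]), 'ft_force': array([-0.1662, -0.3625, -0.1364]), 'wrist_torque': array([-0.0212,  0.0314, -0.0336]), 'gripper_width': 0.9986965413084486}
```

View pics/w1.png

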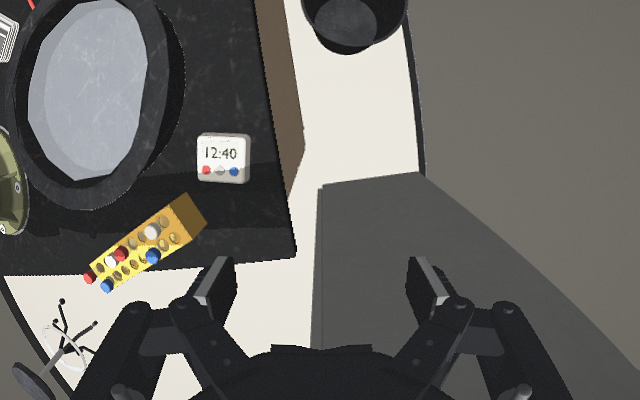

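The rows were refused, so the arm hasn't moved; I'll give every key this time (5 pictures viewed so far).

Emit:
play_rows(
  plan=[
    {"dx": 0.043,"dy": -0.04,"dz": -0.02,"rx": 0,"ry": 0,"rz": 0,"jaw": 0.085},
    {"dx": 0.086,"dy": -0.08,"dz": -0.04,"rx": 0,"ry": 0,"rz": 0,"jaw": 0.085},
    {"dx": 0.129,"dy": -0.12,"dz": -0.047,"rx": 0,"ry": 0,"rz": 0,"jaw": 0.085},
    {"dx": 0.172,"dy": -0.16,"dz": -0.047,"rx": 0,"ry": 0,"rz": 0,"jaw": 0.085},
    {"dx": 0.215,"dy": -0.2,"dz": -0.047,"rx": 0,"ry": 0,"rz": 0,"jaw": 0.085},
  ],
)

```text
t: 0.82
tcp_pos: [0.4854, -0.1098, 0.3506]
tool_rot: [-0.0, 0.901, 0.434, -0.0]
ft_force: [0.6, -0.2, 0.7]
gripper_width: 0.997
```

Emit:
play_rows(
  plan=[
    {"dx": 0.043,"dy": -0.04,"dz": 0,"rx": 0,"ry": 0,"rz": 0,"jaw": 0.085},
    {"dx": 0.086,"dy": -0.08,"dz": 0,"rx": 0,"ry": 0,"rz": 0,"jaw": 0.085},
    {"dx": 0.129,"dy": -0.12,"dz": 0,"rx": 0,"ry": 0,"rz": 0,"jaw": 0.085},
    {"dx": 0.17,"dy": -0.158,"dz": 0,"rx": 0,"ry": 0,"rz": 0,"jaw": 0.085},
    {"dx": 0.17,"dy": -0.158,"dz": 0,"rx": 0,"ry": 0,"rz": 0,"jaw": 0.085},
  ],
)

```text
t: 1.45
tcp_pos: [0.4662, 0.1269, 0.351]
tool_rot: [-0.001, 0.899, 0.439, 0.0]
ft_force: [-0.4, -0.8, -0.5]
gripper_width: 0.996
```

```bash
python3 - <<'E'
from h import *
s=telemetry.get_state();im=capture("wrist")[:,:,::-1];cv2.imwrite("pics/w2.png",im);print(s["tcp_pos"],s["tool_rot"],s["joint_positions"])
np.save("s1.npy",s,allow_pickle=True)
E
```

```text
[0.4662 0.1269 0.351 ] [-0.0008  0.8986  0.4387  0.0004] [ 0.2172 -0.0406 -0.5169  1.7603 -0.022   1.4161 -0.9584]
```

View pics/w2.png

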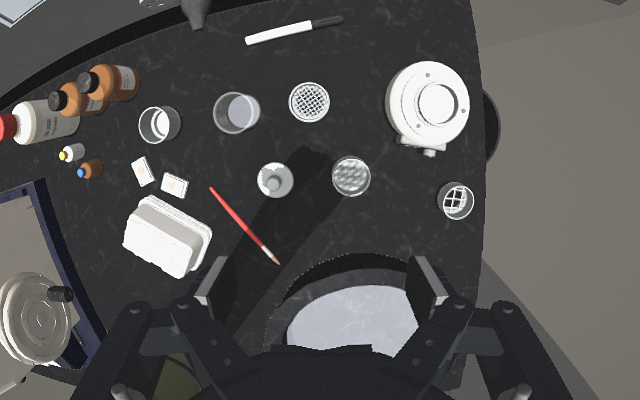

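```bash
cat >> h.py <<'E'
def circ(name,c,z,r,s,n=72):
    return np.array([proj(name,(c[0]+r*np.cos(a),c[1]+r*np.sin(a),z),s) for a in np.linspace(0,2*np.pi,n,endpoint=False)],np.float32)
def fit(name,im,c,z,rings,s=None,span=.012):
    "rings: list of (radius,weight); maximise weighted grey on projected rings"
    from scipy.optimize import minimize
    g=cv2.GaussianBlur(cv2.cvtColor(np.ascontiguousarray(im),cv2.COLOR_BGR2GRAY),(0,0),.7).astype(np.float32)
    def sc(c):
        t=0
        for r,w in rings:
            p=circ(name,c,z,r,s);t+=w*cv2.remap(g,p[:,0].reshape(1,-1),p[:,1].reshape(1,-1),1).mean()
        return t
    G=np.arange(-span,span+1e-6,.003)
    b=max(((sc((c[0]+i,c[1]+j)),c[0]+i,c[1]+j) for i in G for j in G))
    m=minimize(lambda q:-sc(q),b[1:],method="Nelder-Mead",options=dict(initial_simplex=[np.array(b[1:])+d for d in([0,0],[.002,0],[0,.002])],xatol=1e-5))
    return m.x,-m.fun
E
cat > loc.py <<'E'
from h import *
s=np.load("s1.npy",allow_pickle=True).item();w=cv2.imread("pics/w2.png");t=cv2.imread("pics/top0.png")
rim=[(.0245,1),(.027,-1)]
for n,u,v,z,ut in[("pan",159,124,.044,(207,258)),("beaker",236,112,.058,(231,223)),("medium",309,102,.032,(248,197)),("fine",351,176,.032,(287,202)),("coarse",455,201,.032,(329,167)),("lid",275,180,.013,(267,232)),("collar",437,103,.072,(280,153))]:
    p=ray("wrist",u,v,z,s)[:2];q=ray("top",*ut,z)[:2]
    rr=[(.054,1),(.0575,-1)] if n=="collar" else rim
    zz=.06 if n=="collar" else z
    print(n,p,q,"fits",*fit("wrist",w,p,zz,rr,s),*fit("top",t,q,zz,rr))
    if n=="collar":
        a=fit("wrist",w,p,zz,rr,s)[0]
    c=fit("wrist",w,p,zz,rr,s)[0]
    cv2.polylines(w,[np.int32(np.round(circ("wrist",c,z,.0265 if n=="collar" else .025,s)*8))],True,(0,0,255),1,cv2.LINE_AA,3)
cv2.imwrite("pics/ov.png",cv2.resize(w[60:240,100:500],None,fx=2,fy=2,interpolation=2))
E
python3 loc.py
```

```text
Traceback (most recent call last):
  File "loc.py", line 8, in <module>
    print(n,p,q,"fits",*fit("wrist",w,p,zz,rr,s),*fit("top",t,q,zz,rr))
                        ~~~^^^^^^^^^^^^^^^^^^^^^
  File "h.py", line 43, in fit
    b=max(((sc((c[0]+i,c[1]+j)),c[0]+i,c[1]+j) for i in G for j in G))
  File "h.py", line 43, in <genexpr>
    b=max(((sc((c[0]+i,c[1]+j)),c[0]+i,c[1]+j) for i in G for j in G))
            ~~^^^^^^^^^^^^^^^^^
  File "h.py", line 40, in sc
    p=circ(name,c,z,r,s);t+=w*cv2.remap(g,p[:,0].reshape(1,-1),p[:,1].reshape(1,-1),1).mean()
  File "h.py", line 32, in circ
    return np.array([proj(name,(c[0]+r*np.cos(a),c[1]+r*np.sin(a),z),s) for a in np.linspace(0,2*np.pi,n,endpoint=False)],np.float32)
                     ~~~~^^^^^^^^^^^^^^^^^^^^^^^^^^^^^^^^^^^^^^^^^^^^^^
  File "h.py", line 17, in proj
    c=get_calibration(name);K=c["camera_matrix"]
ValueError: time passes only in moves, steps and waits
```

```bash
python3 - <<'E'
t=open("h.py").read()
t=t.replace("from scipy.spatial","from functools import lru_cache\nget_calibration=lru_cache(None)(get_calibration)\nfrom scipy.spatial",1)
open("h.py","w").write(t)
E
python3 loc.py
```

```text
pan [0.3352 0.3116] [0.3309 0.314 ] fits [0.3272 0.3174] 106.55057525634766 [0.3297 0.3174] 52.20672607421875
beaker [0.4303 0.2478] [0.4284 0.2453] fits [0.4267 0.2504] 71.23922729492188 [0.4283 0.2482] 28.616310119628906
medium [0.504  0.2022] [0.5036 0.2018] fits [0.5039 0.2029] 134.7364501953125 [0.505  0.2027] 49.69914245605469
fine [0.4881 0.0945] [0.4887 0.09  ] fits [0.4871 0.0929] 84.75486755371094 [0.4893 0.0929] 50.481651306152344
coarse [ 0.5856 -0.0247] [ 0.5897 -0.0314] fits [ 0.5889 -0.0301] 94.20065307617188 [ 0.5904 -0.0302] 51.40727233886719
lid [0.4016 0.1493] [0.4034 0.1488] fits [0.4015 0.1492] 95.01864624023438 [0.4029 0.1488] 75.0058822631836
collar [0.6244 0.1131] [0.6242 0.1074] fits [0.6177 0.1131] 84.37881469726562 [0.6251 0.1083] 88.1379623413086
```

View pics/ov.png

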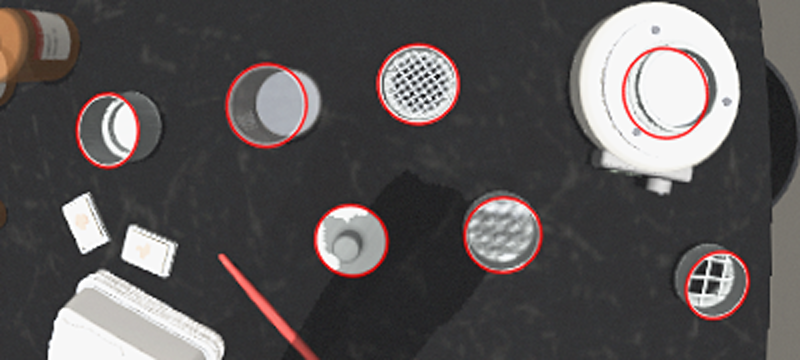

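Emit:
play_rows(
  plan=[
    {"dx": 0.015,"dy": -0.055,"dz": 0.02,"rx": 0,"ry": 0,"rz": 0,"jaw": 0.085},
    {"dx": 0.03,"dy": -0.11,"dz": 0.05,"rx": 0,"ry": 0,"rz": 0,"jaw": 0.085},
    {"dx": 0.045,"dy": -0.16,"dz": 0.08,"rx": 0,"ry": 0,"rz": 0,"jaw": 0.085},
    {"dx": 0.06,"dy": -0.205,"dz": 0.12,"rx": 0,"ry": 0,"rz": 0,"jaw": 0.085},
    {"dx": 0.065,"dy": -0.226,"dz": 0.15,"rx": 0,"ry": 0,"rz": 0,"jaw": 0.085},
  ],
)

```text
t: 2.12
tcp_pos: [0.3285, 0.3151, 0.1995]
tool_rot: [0.0, 0.899, 0.437, -0.0]
ft_force: [-0.2, -1.1, -0.1]
gripper_width: 0.995
```

```bash
cat > look.py <<'E'
# look.py tag x y z  r_in r_out
from h import *
import sys
tag=sys.argv[1];x,y,z,ri,ro=map(float,sys.argv[2:7])
s=telemetry.get_state();w=capture("wrist")[:,:,::-1].copy();cv2.imwrite(f"pics/{tag}.png",w)
np.save(tag+".npy",s,allow_pickle=True)
print("t",s["t"],"tcp",s["tcp_pos"],"q",s["tool_rot"],"grip",s["gripper_width"],"f",s["ft_force"])
c,v=fit("wrist",w,(x,y),z,[(ri,1),(ro,-1)],s)
print("fit",c,v,"tool offset",offs([*c,s["tcp_pos"][2]],s),"up",R.from_quat(np.roll(s["tool_rot"],-1)).as_matrix()[:,2])
cv2.polylines(w,[np.int32(np.round(circ("wrist",c,z,(ri+ro)/2,s)*8))],True,(0,0,255),1,cv2.LINE_AA,3)
cv2.imwrite(f"pics/{tag}_o.png",w)
E
python3 look.py pan1 .328 .317 .044 .0245 .0265
```

```text
t 2.125 tcp [0.3285 0.3151 0.1995] q [ 0.0001  0.8994  0.4371 -0.0002] grip 0.9951976419967644 f [-0.1666 -1.06   -0.0845]
fit [0.327  0.3181] 84.40648651123047 tool offset [ 0.0014 -0.003  -0.    ] up [-0.0002 -0.0003 -1.    ]
```

View pics/pan1_o.png

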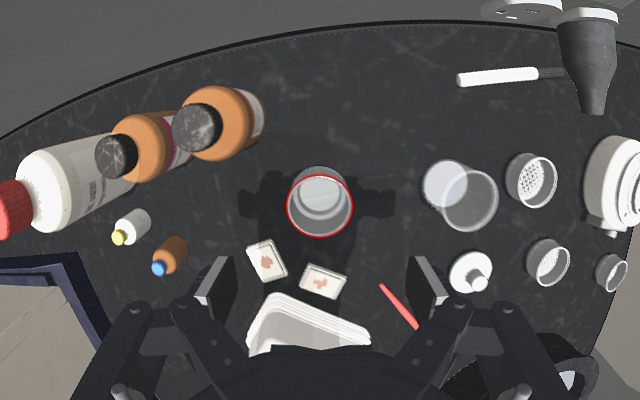

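Emit:
play_rows(
  plan=[
    {"dx": 0.001,"dy": -0.003,"dz": 0.05,"rx": 0,"ry": 0,"rz": 0,"jaw": 0.085},
    {"dx": 0.001,"dy": -0.003,"dz": 0.095,"rx": 0,"ry": 0,"rz": 0,"jaw": 0.085},
    {"dx": 0.001,"dy": -0.003,"dz": 0.115,"rx": 0,"ry": 0,"rz": 0,"jaw": 0.085},
    {"dx": 0.001,"dy": -0.003,"dz": 0.115,"rx": 0,"ry": 0,"rz": 0,"jaw": 0.04},
    {"dx": 0.001,"dy": -0.003,"dz": 0.115,"rx": 0,"ry": 0,"rz": 0,"jaw": 0.04},
  ],
)

```text
t: 2.8
tcp_pos: [0.3247, 0.3172, 0.0823]
tool_rot: [-0.0, 0.899, 0.437, -0.002]
ft_force: [0.3, -0.8, 4.8]
gripper_width: 0.594
```

Emit:
play_rows(
  plan=[
    {"dx": 0,"dy": 0,"dz": 0,"rx": 0,"ry": 0,"rz": 0,"jaw": 0.04},
    {"dx": 0,"dy": 0,"dz": 0,"rx": 0,"ry": 0,"rz": 0,"jaw": 0.04},
  ],
)

```text
t: 3.05
tcp_pos: [0.3254, 0.3173, 0.0831]
tool_rot: [0.0, 0.899, 0.437, -0.001]
ft_force: [-0.8, -0.4, -1.5]
gripper_width: 0.584
```

```bash
python3 look.py pan2 .328 .317 .044 .0245 .0265
```

```text
t 3.05 tcp [0.3254 0.3173 0.0831] q [ 0.      0.8995  0.437  -0.0014] grip 0.5837868025041257 f [-0.7611 -0.447  -1.4517]
fit [0.325  0.3193] 137.27984619140625 tool offset [ 0.0013 -0.0016 -0.    ] up [-0.0025 -0.0012 -1.    ]
```

View pics/pan2_o.png

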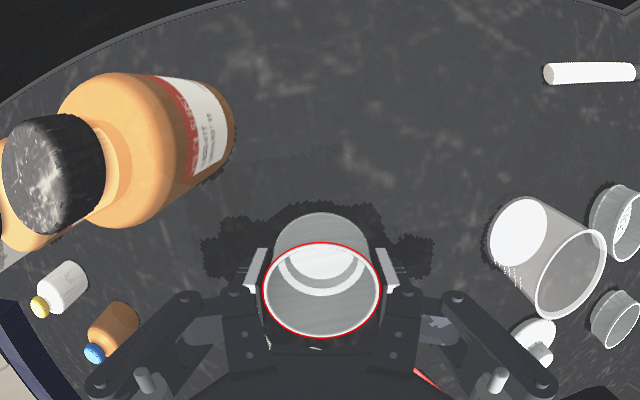

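Emit:
play_rows(
  plan=[
    {"dx": 0,"dy": 0,"dz": -0.06,"rx": 0,"ry": 0,"rz": 0,"jaw": 0.04},
    {"dx": 0,"dy": 0.005,"dz": -0.12,"rx": 0,"ry": 0,"rz": 0,"jaw": 0.04},
    {"dx": -0.01,"dy": 0.05,"dz": -0.157,"rx": 0,"ry": 0,"rz": 0,"jaw": 0.04},
    {"dx": -0.02,"dy": 0.11,"dz": -0.157,"rx": 0,"ry": 0,"rz": 0,"jaw": 0.04},
    {"dx": -0.03,"dy": 0.17,"dz": -0.157,"rx": 0,"ry": 0,"rz": 0,"jaw": 0.04},
  ],
)

```text
t: 3.72
tcp_pos: [0.4419, 0.1876, 0.241]
tool_rot: [0.001, 0.899, 0.437, -0.0]
ft_force: [0.3, 1.5, -1.3]
gripper_width: 0.586
```

Emit:
play_rows(
  plan=[
    {"dx": -0.008,"dy": 0.06,"dz": 0,"rx": 0,"ry": 0,"rz": 0,"jaw": 0.04},
    {"dx": -0.018,"dy": 0.12,"dz": 0,"rx": 0,"ry": 0,"rz": 0,"jaw": 0.04},
    {"dx": -0.029,"dy": 0.18,"dz": 0,"rx": 0,"ry": 0,"rz": 0,"jaw": 0.04},
    {"dx": -0.03,"dy": 0.195,"dz": 0,"rx": 0,"ry": 0,"rz": 0,"jaw": 0.04},
    {"dx": -0.03,"dy": 0.195,"dz": 0,"rx": 0,"ry": 0,"rz": 0,"jaw": 0.04},
  ],
)

```text
t: 4.35
tcp_pos: [0.5769, 0.043, 0.2408]
tool_rot: [0.0, 0.9, 0.437, -0.001]
ft_force: [-0.6, 0.3, -1.7]
gripper_width: 0.585
```

```bash
python3 look.py col1 .625 .110 .072 .0262 .028;
```

```text
t 4.35 tcp [0.5769 0.043  0.2408] q [ 0.0002  0.8996  0.4366 -0.0007] grip 0.58468885954306 f [-0.6435  0.3043 -1.657 ]
fit [0.6218 0.1075] 12.856460571289062 tool offset [ 0.0784 -0.0046 -0.0001] up [-0.001 -0.001 -1.   ]
```

View pics/col1_o.png

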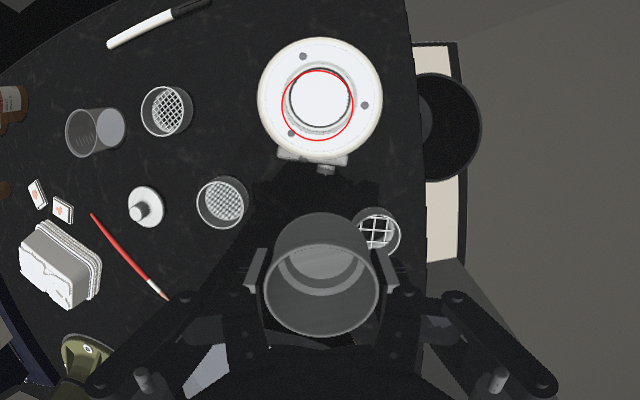

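```bash
python3 - <<'E'
from h import *
s=np.load("col1.npy",allow_pickle=True).item();w=cv2.imread("pics/col1.png")
for z,r in[(.072,.0235),(.072,.023),(.072,.0265),(.06,.023)]:
  for inner in(.002,.003):
    c,v=fit("wrist",w,(.624,.111),z,[(r-inner,1),(r,-1)],s,span=.009);print(z,r,inner,c,v)
x0,y0=255,35;k=6
a=cv2.resize(w[y0:y0+100,x0:x0+130],None,fx=k,fy=k,interpolation=2)
cv2.imwrite("pics/cz.png",a)
for r in(.044,.023,.0265):
  for z in(.06,.072): print(r,z,np.ptp(circ("wrist",(.625,.11),z,r,s),axis=0))
E
```

```text
0.072 0.0235 0.002 [0.6269 0.111 ] 48.099639892578125
0.072 0.0235 0.003 [0.6268 0.111 ] 88.94464111328125
0.072 0.023 0.002 [0.6269 0.1111] 104.76001739501953
0.072 0.023 0.003 [0.6269 0.1111] 121.01522064208984
0.072 0.0265 0.002 [0.627  0.1113] 14.628463745117188
0.072 0.0265 0.003 [0.6239 0.1079] 9.645782470703125
0.06 0.023 0.002 [0.6268 0.1114] 78.23019409179688
0.06 0.023 0.003 [0.6271 0.112 ] 79.64553833007812
0.044 0.06 [109.1011 107.188 ]
0.044 0.072 [114.457  112.4409]
0.023 0.06 [57.445  56.4397]
0.023 0.072 [60.3081 59.249 ]
0.0265 0.06 [66.126  64.9695]
0.0265 0.072 [69.4152 68.1972]
```

View pics/cz.png

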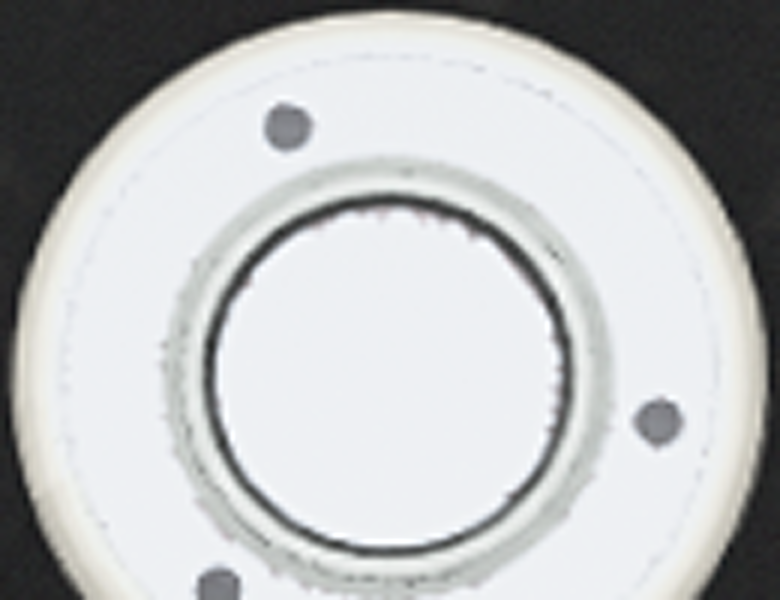

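Emit:
play_rows(
  plan=[
    {"dx": 0.045,"dy": -0.001,"dz": 0.02,"rx": 0,"ry": 0,"rz": 0,"jaw": 0.04},
    {"dx": 0.083,"dy": -0.001,"dz": 0.045,"rx": 0,"ry": 0,"rz": 0,"jaw": 0.04},
    {"dx": 0.083,"dy": -0.001,"dz": 0.07,"rx": 0,"ry": 0,"rz": 0,"jaw": 0.04},
    {"dx": 0.083,"dy": -0.001,"dz": 0.078,"rx": 0,"ry": 0,"rz": 0,"jaw": 0.04},
    {"dx": 0.083,"dy": -0.001,"dz": 0.078,"rx": 0,"ry": 0,"rz": 0,"jaw": 0.04},
  ],
)

```text
t: 5.03
tcp_pos: [0.6256, 0.1112, 0.163]
tool_rot: [-0.0, 0.899, 0.438, -0.001]
ft_force: [1.1, -0.1, -0.9]
gripper_width: 0.586
```

```bash
python3 look.py col2 .627 .111 .124 .0245 .0265
```

```text
t 5.025 tcp [0.6256 0.1112 0.163 ] q [-0.      0.8988  0.4383 -0.001 ] grip 0.5855114833849866 f [ 1.0761 -0.0907 -0.8852]
fit [0.6252 0.1134] 85.4918212890625 tool offset [ 0.0014 -0.0016 -0.    ] up [-0.0018 -0.0009 -1.    ]
```

Emit:
play_rows(
  plan=[
    {"dx": -0.0006,"dy": 0.0026,"dz": 0,"rx": 0,"ry": 0,"rz": 0,"jaw": 0.04},
    {"dx": -0.0006,"dy": 0.0026,"dz": 0.006,"rx": 0,"ry": 0,"rz": 0,"jaw": 0.04},
    {"dx": -0.0006,"dy": 0.0026,"dz": 0.01,"rx": 0,"ry": 0,"rz": 0,"jaw": 0.04},
  ],
)

```text
t: 5.45
tcp_pos: [0.628, 0.1085, 0.1538]
tool_rot: [0.0, 0.899, 0.438, -0.0]
ft_force: [0.4, 0.1, -1.2]
gripper_width: 0.58
```

Emit:
play_rows(
  plan=[
    {"dx": -0.0005,"dy": -0.001,"dz": 0.003,"rx": 0,"ry": 0,"rz": 0,"jaw": 0.04},
    {"dx": -0.0005,"dy": -0.001,"dz": 0.0055,"rx": 0,"ry": 0,"rz": 0,"jaw": 0.04},
    {"dx": -0.0005,"dy": -0.001,"dz": 0.007,"rx": 0,"ry": 0,"rz": 0,"jaw": 0.04},
    {"dx": -0.0005,"dy": -0.001,"dz": 0.007,"rx": 0,"ry": 0,"rz": 0,"jaw": 0.04},
  ],
)

```text
t: 5.95
tcp_pos: [0.6269, 0.1089, 0.1469]
tool_rot: [0.0, 0.899, 0.438, -0.0]
ft_force: [-0.0, -1.2, -1.7]
gripper_width: 0.584
```

Emit:
play_rows(
  plan=[
    {"dx": 0,"dy": 0,"dz": 0.001,"rx": 0,"ry": 0,"rz": 0,"jaw": 0.085},
    {"dx": 0,"dy": 0,"dz": 0,"rx": 0,"ry": 0,"rz": 0,"jaw": 0.085},
    {"dx": 0,"dy": 0,"dz": -0.002,"rx": 0,"ry": 0,"rz": 0,"jaw": 0.085},
    {"dx": 0,"dy": 0,"dz": -0.05,"rx": 0,"ry": 0,"rz": 0,"jaw": 0.085},
    {"dx": 0,"dy": 0,"dz": -0.1,"rx": 0,"ry": 0,"rz": 0,"jaw": 0.085},
  ],
)

```text
t: 6.58
tcp_pos: [0.6266, 0.1088, 0.2476]
tool_rot: [0.0, 0.899, 0.438, -0.001]
ft_force: [1.2, 0.0, -0.3]
gripper_width: 0.995
```

```bash
python3 look.py pan3 .627 .111 .108 .0245 .0265
```

```text
t 6.575 tcp [0.6266 0.1088 0.2476] q [ 0.0001  0.8991  0.4378 -0.0007] grip 0.9951676677699152 f [ 1.1564  0.0023 -0.2531]
fit [0.6411 0.1086] 23.779998779296875 tool offset [ 0.0088  0.0116 -0.    ] up [-0.0011 -0.0008 -1.    ]
```

View pics/pan3_o.png

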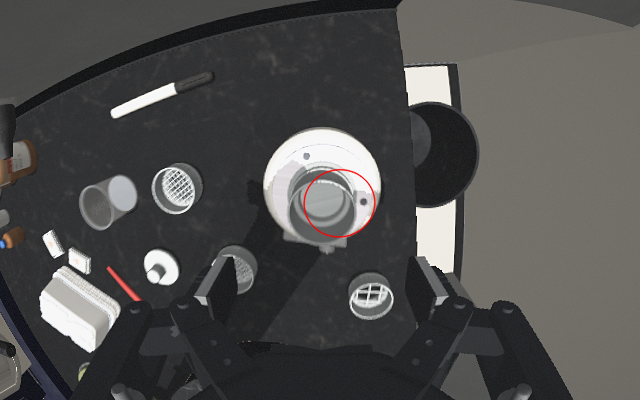

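```bash
python3 - <<'E'
from h import *
s=np.load("pan3.npy",allow_pickle=True).item();w=cv2.imread("pics/pan3.png")
for z in(.108,.112,.118):
  print(z,*fit("wrist",w,(.6265,.110),z,[(.024,1),(.022,-.5),(.0262,-.5)],s,span=.006),*fit("wrist",w,(.6265,.110),z,[(.024,1),(.022,-1)],s,span=.006))
a=cv2.resize(w[150:260,255:390],None,fx=5,fy=5,interpolation=2)
c=(.6265,.1105)
for z,r,col in((.108,.025,(0,0,255)),(.108,.023,(0,255,0))):
  p=(circ("wrist",c,z,r,s)-[255,150]+.5)*5-.5
  cv2.polylines(a,[np.int32(np.round(p*8))],True,col,1,cv2.LINE_AA,3)
cv2.imwrite("pics/pz.png",a)
E
```

```text
0.108 [0.6269 0.1107] 18.006103515625 [0.6267 0.1109] 34.637123107910156
0.112 [0.6275 0.1116] 27.433799743652344 [0.6276 0.1118] 40.92633056640625
0.118 [0.6285 0.1129] 29.733009338378906 [0.6286 0.1132] 35.20451354980469
```

View pics/pz.png

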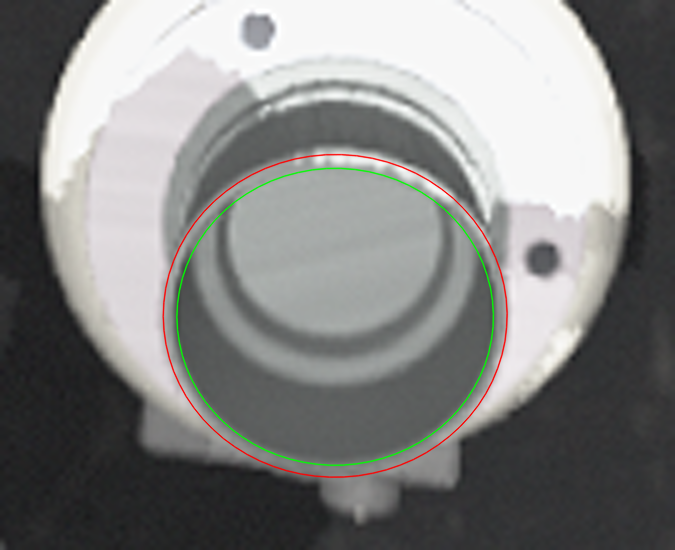

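Emit:
play_rows(
  plan=[
    {"dx": -0.035,"dy": -0.035,"dz": 0,"rx": 0,"ry": 0,"rz": 0,"jaw": 0.085},
    {"dx": -0.07,"dy": -0.07,"dz": 0.015,"rx": 0,"ry": 0,"rz": 0,"jaw": 0.085},
    {"dx": -0.098,"dy": -0.099,"dz": 0.045,"rx": 0,"ry": 0,"rz": 0,"jaw": 0.085},
    {"dx": -0.0985,"dy": -0.0985,"dz": 0.06,"rx": 0,"ry": 0,"rz": 0,"jaw": 0.085},
    {"dx": -0.0985,"dy": -0.0985,"dz": 0.06,"rx": 0,"ry": 0,"rz": 0,"jaw": 0.085},
  ],
)

```text
t: 7.25
tcp_pos: [0.4922, 0.0931, 0.1943]
tool_rot: [0.002, 0.899, 0.438, 0.005]
ft_force: [1.1, -0.5, 0.6]
gripper_width: 0.992
```

```bash
python3 look.py fine1 .488 .093 .032 .0245 .0265
```

```text
t 7.25 tcp [0.4922 0.0931 0.1943] q [0.0021 0.8991 0.4377 0.0051] grip 0.9924936739183354 f [ 1.0721 -0.505   0.5725]
fit [0.4871 0.0935] 64.22494506835938 tool offset [-0.0028 -0.0043 -0.0001] up [ 0.0109  0.0007 -0.9999]
```

```bash
cat > go.py <<'E'
# go.py x y z : shift and turn to reach TCP xyz with the standard orientation
from h import *
import sys
s=telemetry.get_state();r=R.from_quat(np.roll(s["tool_rot"],-1))
st=R.from_quat([.899,.4379,0,0])
print("now",s["tcp_pos"],"F",s["ft_force"],"shift",offs([float(a) for a in sys.argv[1:4]],s),"turn",np.degrees((r.inv()*st).as_rotvec()))
E
# TCP target = est - R*(x0,-.0016)
python3 go.py .4884 .0925 .079
```

```text
now [0.4931 0.0934 0.1953] F [0.3975 0.1349 0.6116] shift [-0.0047 -0.0042  0.1162] turn [ 0.513  -0.5063 -0.0187]
```

Emit:
play_rows(
  plan=[
    {"dx": -0.0047,"dy": -0.0042,"dz": 0.03,"rx": 0.51,"ry": -0.51,"rz": 0,"jaw": 0.085},
    {"dx": -0.0047,"dy": -0.0042,"dz": 0.075,"rx": 0.51,"ry": -0.51,"rz": 0,"jaw": 0.085},
    {"dx": -0.0047,"dy": -0.0042,"dz": 0.105,"rx": 0.51,"ry": -0.51,"rz": 0,"jaw": 0.085},
    {"dx": -0.0047,"dy": -0.0042,"dz": 0.1162,"rx": 0.51,"ry": -0.51,"rz": 0,"jaw": 0.085},
    {"dx": -0.0047,"dy": -0.0042,"dz": 0.1162,"rx": 0.51,"ry": -0.51,"rz": 0,"jaw": 0.085},
  ],
)

```text
t: 7.92
tcp_pos: [0.4894, 0.0928, 0.0793]
tool_rot: [-0.0, 0.899, 0.438, 0.0]
ft_force: [-0.8, 0.3, 1.2]
gripper_width: 0.998
```

```bash
python3 go.py .4884 .0925 .079
```

```text
now [0.4894 0.0928 0.0793] F [-0.8268  0.2972  1.2244] shift [-0.0008 -0.0006  0.0003] turn [-0.0146 -0.0419 -0.0254]
```

Good. Close and measure in hand.

Emit:
play_rows(
  plan=[
    {"dx": -0.0005,"dy": -0.0005,"dz": 0,"rx": 0,"ry": 0,"rz": 0,"jaw": 0.04},
    {"dx": -0.0005,"dy": -0.0005,"dz": 0,"rx": 0,"ry": 0,"rz": 0,"jaw": 0.04},
    {"dx": -0.0005,"dy": -0.0005,"dz": 0,"rx": 0,"ry": 0,"rz": 0,"jaw": 0.04},
    {"dx": -0.0005,"dy": -0.0005,"dz": 0,"rx": 0,"ry": 0,"rz": 0,"jaw": 0.04},
  ],
)

```text
t: 8.43
tcp_pos: [0.4899, 0.093, 0.0812]
tool_rot: [0.0, 0.899, 0.438, 0.002]
ft_force: [-1.2, -0.4, 6.9]
gripper_width: 0.575
```

```bash
python3 look.py fine2 .488 .093 .032 .0245 .0265; python3 go.py .620 .110 .25
```

```text
t 8.425 tcp [0.4899 0.093  0.0812] q [0.0005 0.8991 0.4377 0.0016] grip 0.5752020910513297 f [-1.2069 -0.4376  6.9483]
fit [0.4877 0.0925] 63.45851135253906 tool offset [-0.0017 -0.0014 -0.    ] up [ 0.0033  0.0006 -1.    ]
now [0.4899 0.093  0.0812] F [-0.5736  0.2716  6.6439] shift [ 0.0941  0.0923 -0.1683] turn [ 0.1358 -0.145  -0.0257]
```

Emit:
play_rows(
  plan=[
    {"dx": 0,"dy": 0,"dz": -0.055,"rx": 0.14,"ry": -0.14,"rz": 0,"jaw": 0.04},
    {"dx": 0.005,"dy": 0.005,"dz": -0.115,"rx": 0.14,"ry": -0.14,"rz": 0,"jaw": 0.04},
    {"dx": 0.043,"dy": 0.042,"dz": -0.133,"rx": 0.14,"ry": -0.14,"rz": 0,"jaw": 0.04},
    {"dx": 0.083,"dy": 0.081,"dz": -0.133,"rx": 0.14,"ry": -0.14,"rz": 0,"jaw": 0.04},
    {"dx": 0.1008,"dy": 0.0985,"dz": -0.133,"rx": 0.14,"ry": -0.14,"rz": 0,"jaw": 0.04},
  ],
)

```text
t: 9.1
tcp_pos: [0.6318, 0.1111, 0.2156]
tool_rot: [0.0, 0.899, 0.437, 0.001]
ft_force: [0.0, 0.5, -0.3]
gripper_width: 0.575
```

```bash
python3 look.py fine3 .627 .111 .166 .0245 .0265; python3 go.py .629 .1114 .197
```

```text
t 9.1 tcp [0.6318 0.1111 0.2156] q [0.0002 0.8994 0.4371 0.0012] grip 0.57513513800229 f [ 0.0172  0.4895 -0.2791]
fit [0.6294 0.1104] 73.85820007324219 tool offset [-0.0021 -0.0014 -0.    ] up [ 0.0025  0.0006 -1.    ]
now [0.6334 0.1114 0.215 ] F [ 3.7076 -0.0717  0.488 ] shift [-0.0028 -0.0035  0.018 ] turn [ 0.1053 -0.2171 -0.1169]
```

Emit:
play_rows(
  plan=[
    {"dx": -0.0028,"dy": -0.0035,"dz": 0.005,"rx": 0.1,"ry": -0.2,"rz": -0.1,"jaw": 0.04},
    {"dx": -0.0028,"dy": -0.0035,"dz": 0.018,"rx": 0.1,"ry": -0.2,"rz": -0.1,"jaw": 0.04},
    {"dx": -0.0028,"dy": -0.0035,"dz": 0.018,"rx": 0.1,"ry": -0.2,"rz": -0.1,"jaw": 0.04},
  ],
)

```text
t: 9.52
tcp_pos: [0.6272, 0.1109, 0.1954]
tool_rot: [-0.0, 0.899, 0.438, -0.002]
ft_force: [-0.5, 0.3, -0.9]
gripper_width: 0.573
```

```bash
python3 go.py .629 .1114 .183
```

```text
now [0.6272 0.1109 0.1954] F [-0.4822  0.3321 -0.8601] shift [0.0016 0.0011 0.0124] turn [-0.0937  0.1465  0.0006]
```

Emit:
play_rows(
  plan=[
    {"dx": 0.0016,"dy": 0.0011,"dz": 0.003,"rx": -0.1,"ry": 0.15,"rz": 0,"jaw": 0.04},
    {"dx": 0.0016,"dy": 0.0011,"dz": 0.007,"rx": -0.1,"ry": 0.15,"rz": 0,"jaw": 0.04},
    {"dx": 0.0016,"dy": 0.0011,"dz": 0.01,"rx": -0.1,"ry": 0.15,"rz": 0,"jaw": 0.04},
    {"dx": 0.0016,"dy": 0.0011,"dz": 0.0125,"rx": -0.1,"ry": 0.15,"rz": 0,"jaw": 0.04},
    {"dx": 0.0016,"dy": 0.0011,"dz": 0.0142,"rx": -0.1,"ry": 0.15,"rz": 0,"jaw": 0.04},
  ],
)

```text
t: 10.15
tcp_pos: [0.629, 0.1115, 0.1812]
tool_rot: [0.0, 0.899, 0.438, 0.0]
ft_force: [-1.7, 0.0, 7.2]
gripper_width: 0.579
```

```bash
python3 go.py .629 .1114 .1812
```

```text
now [0.629  0.1115 0.1812] F [-1.6727  0.0206  7.1786] shift [-0.0001  0.      0.    ] turn [ 0.0044 -0.001   0.0009]
```

Emit:
play_rows(
  plan=[
    {"dx": 0,"dy": 0,"dz": 0,"rx": 0,"ry": 0,"rz": 0,"jaw": 0.085},
    {"dx": 0,"dy": 0,"dz": 0,"rx": 0,"ry": 0,"rz": 0,"jaw": 0.085},
    {"dx": 0,"dy": 0,"dz": -0.003,"rx": 0,"ry": 0,"rz": 0,"jaw": 0.085},
    {"dx": 0,"dy": 0,"dz": -0.045,"rx": 0,"ry": 0,"rz": 0,"jaw": 0.085},
    {"dx": 0,"dy": 0,"dz": -0.09,"rx": 0,"ry": 0,"rz": 0,"jaw": 0.085},
  ],
)

```text
t: 10.78
tcp_pos: [0.6287, 0.1114, 0.2719]
tool_rot: [-0.0, 0.899, 0.438, -0.001]
ft_force: [0.8, -0.0, -0.2]
gripper_width: 0.999
```

```bash
cat > chk.py <<'E'
# chk.py tag zrim : fit stack's top rim at several heights; the best score tells the height
from h import *
import sys
tag=sys.argv[1];z0=float(sys.argv[2])
s=telemetry.get_state();w=capture("wrist")[:,:,::-1].copy();cv2.imwrite(f"pics/{tag}.png",w);np.save(tag+".npy",s,allow_pickle=True)
for dz in(-.004,0,.004,.008):
    z=z0+dz
    print(round(z,3),*fit("wrist",w,(.6268,.1108),z,[(.024,1),(.0265,-1)],s,span=.006),*fit("wrist",w,(.6268,.1108),z,[(.024,1),(.022,-1)],s,span=.006))
E
python3 chk.py fine4 .132; python3 go.py .505 .202 .19
```

```text
0.128 [0.624 0.109] 25.20610809326172 [0.6248 0.1096] 18.164199829101562
0.132 [0.6257 0.1103] 35.290191650390625 [0.6263 0.1107] 24.318161010742188
0.136 [0.627  0.1116] 39.03251647949219 [0.631  0.1164] 24.2008056640625
0.14 [0.6278 0.1131] 34.20140838623047 [0.6316 0.117 ] 28.02593994140625
now [0.6313 0.1124 0.2797] F [2.6033 0.8292 5.5308] shift [-0.0079 -0.1553  0.0886] turn [ 0.3959 -0.4114  0.    ]
```

Emit:
play_rows(
  plan=[
    {"dx": -0.002,"dy": -0.045,"dz": 0.0,"rx": 0.4,"ry": -0.4,"rz": 0,"jaw": 0.085},
    {"dx": -0.004,"dy": -0.095,"dz": 0.03,"rx": 0.4,"ry": -0.4,"rz": 0,"jaw": 0.085},
    {"dx": -0.006,"dy": -0.14,"dz": 0.06,"rx": 0.4,"ry": -0.4,"rz": 0,"jaw": 0.085},
    {"dx": -0.008,"dy": -0.155,"dz": 0.085,"rx": 0.4,"ry": -0.4,"rz": 0,"jaw": 0.085},
    {"dx": -0.008,"dy": -0.155,"dz": 0.085,"rx": 0.4,"ry": -0.4,"rz": 0,"jaw": 0.085},
  ],
)

```text
t: 11.45
tcp_pos: [0.5032, 0.2022, 0.1923]
tool_rot: [-0.0, 0.898, 0.439, -0.002]
ft_force: [0.2, -0.1, 0.3]
gripper_width: 0.993
```

```bash
python3 look.py med1 .504 .203 .032 .0245 .0265; python3 go.py .505 .202 .081
```

```text
t 11.45 tcp [0.5032 0.2022 0.1923] q [-0.0001  0.8984  0.4391 -0.0015] grip 0.9930338035107031 f [ 0.2128 -0.1342  0.2787]
fit [0.5038 0.203 ] 96.02970123291016 tool offset [ 0.0011 -0.0001 -0.    ] up [-0.0029 -0.0011 -1.    ]
now [0.5052 0.2016 0.1938] F [ 1.2924 -0.7246  0.9424] shift [ 0.0002 -0.0004  0.1128] turn [0.0158 0.0099 0.0419]
```

Emit:
play_rows(
  plan=[
    {"dx": 0.0002,"dy": -0.0004,"dz": 0.04,"rx": 0,"ry": 0,"rz": 0,"jaw": 0.085},
    {"dx": 0.0002,"dy": -0.0004,"dz": 0.085,"rx": 0,"ry": 0,"rz": 0,"jaw": 0.085},
    {"dx": 0.0002,"dy": -0.0004,"dz": 0.108,"rx": 0,"ry": 0,"rz": 0,"jaw": 0.085},
    {"dx": 0.0002,"dy": -0.0004,"dz": 0.1128,"rx": 0,"ry": 0,"rz": 0,"jaw": 0.085},
    {"dx": 0.0002,"dy": -0.0004,"dz": 0.1128,"rx": 0,"ry": 0,"rz": 0,"jaw": 0.085},
  ],
)

```text
t: 12.12
tcp_pos: [0.5066, 0.2019, 0.0821]
tool_rot: [0.0, 0.899, 0.438, 0.001]
ft_force: [-0.0, -0.9, 0.3]
gripper_width: 0.994
```

Emit:
play_rows(
  plan=[
    {"dx": 0,"dy": 0,"dz": 0,"rx": 0,"ry": 0,"rz": 0,"jaw": 0.04},
    {"dx": 0,"dy": 0,"dz": 0,"rx": 0,"ry": 0,"rz": 0,"jaw": 0.04},
    {"dx": 0,"dy": 0,"dz": 0,"rx": 0,"ry": 0,"rz": 0,"jaw": 0.04},
    {"dx": 0,"dy": 0,"dz": 0,"rx": 0,"ry": 0,"rz": 0,"jaw": 0.04},
    {"dx": 0,"dy": 0,"dz": 0,"rx": 0,"ry": 0,"rz": 0,"jaw": 0.04},
  ],
)

```text
t: 12.75
tcp_pos: [0.5078, 0.2023, 0.084]
tool_rot: [0.001, 0.899, 0.438, 0.002]
ft_force: [-0.6, -0.2, 5.8]
gripper_width: 0.575
```

```bash
python3 look.py med2 .504 .203 .032 .0245 .0265; python3 go.py .628 .110 .24
```

```text
t 12.75 tcp [0.5078 0.2023 0.084 ] q [0.0007 0.8992 0.4376 0.0025] grip 0.5754133824287545 f [-0.6175 -0.1907  5.7574]
fit [0.5054 0.2015] 71.14637756347656 tool offset [-0.0021 -0.0014 -0.    ] up [ 0.0051  0.0009 -1.    ]
now [0.5078 0.2023 0.0839] F [-0.3434 -0.7693  6.1981] shift [ 0.0021  0.1521 -0.1555] turn [ 0.1972 -0.2177 -0.0374]
```

Emit:
play_rows(
  plan=[
    {"dx": 0,"dy": 0,"dz": -0.055,"rx": 0.2,"ry": -0.2,"rz": 0,"jaw": 0.04},
    {"dx": 0,"dy": 0.005,"dz": -0.115,"rx": 0.2,"ry": -0.2,"rz": 0,"jaw": 0.04},
    {"dx": 0.002,"dy": 0.045,"dz": -0.155,"rx": 0.2,"ry": -0.2,"rz": 0,"jaw": 0.04},
    {"dx": 0.004,"dy": 0.1,"dz": -0.1555,"rx": 0.2,"ry": -0.2,"rz": 0,"jaw": 0.04},
    {"dx": 0.004,"dy": 0.15,"dz": -0.1555,"rx": 0.2,"ry": -0.2,"rz": 0,"jaw": 0.04},
  ],
)

```text
t: 13.42
tcp_pos: [0.6292, 0.1116, 0.2416]
tool_rot: [0.001, 0.899, 0.438, 0.001]
ft_force: [-0.3, -0.7, -0.6]
gripper_width: 0.568
```

```bash
python3 look.py med3 .627 .111 .188 .0245 .0265; python3 go.py .6292 .1117 .221
```

```text
t 13.425 tcp [0.6292 0.1116 0.2416] q [0.0008 0.8992 0.4375 0.0013] grip 0.5675745010279714 f [-0.2818 -0.7124 -0.5546]
fit [0.626  0.1097] 82.79829406738281 tool offset [-0.0034 -0.0013 -0.    ] up [ 0.0031 -0.0002 -1.    ]
now [0.6339 0.1041 0.2402] F [ 4.8672 -5.8379 -0.8049] shift [ 0.003  -0.0086  0.0191] turn [ 0.381  -0.0365 -0.5383]
```

Emit:
play_rows(
  plan=[
    {"dx": 0.003,"dy": -0.0086,"dz": 0.0,"rx": 0.38,"ry": 0,"rz": -0.5,"jaw": 0.04},
    {"dx": 0.003,"dy": -0.0086,"dz": 0.01,"rx": 0.38,"ry": 0,"rz": -0.5,"jaw": 0.04},
    {"dx": 0.003,"dy": -0.0086,"dz": 0.019,"rx": 0.38,"ry": 0,"rz": -0.5,"jaw": 0.04},
    {"dx": 0.003,"dy": -0.0086,"dz": 0.019,"rx": 0.38,"ry": 0,"rz": -0.5,"jaw": 0.04},
  ],
)

```text
t: 13.98
tcp_pos: [0.6279, 0.1123, 0.2199]
tool_rot: [-0.0, 0.899, 0.438, -0.001]
ft_force: [0.0, 0.5, -0.5]
gripper_width: 0.563
```

```bash
python3 look.py med4 .627 .111 .169 .0245 .0265; python3 go.py .6292 .1117 .208
```

```text
t 13.975 tcp [0.6279 0.1123 0.2199] q [-0.0004  0.8988  0.4383 -0.0008] grip 0.5630089338879392 f [ 0.0002  0.485  -0.539 ]
fit [0.6258 0.1118] 63.8883056640625 tool offset [-0.0018 -0.0013  0.    ] up [-0.0019  0.0001 -1.    ]
now [0.6284 0.1123 0.2206] F [-0.1385  0.2107  0.056 ] shift [0.     0.001  0.0126] turn [-0.0408  0.0142  0.0298]
```

Emit:
play_rows(
  plan=[
    {"dx": 0.0002,"dy": 0.001,"dz": 0.003,"rx": 0,"ry": 0,"rz": 0,"jaw": 0.04},
    {"dx": 0.0002,"dy": 0.001,"dz": 0.006,"rx": 0,"ry": 0,"rz": 0,"jaw": 0.04},
    {"dx": 0.0002,"dy": 0.001,"dz": 0.009,"rx": 0,"ry": 0,"rz": 0,"jaw": 0.04},
    {"dx": 0.0002,"dy": 0.001,"dz": 0.011,"rx": 0,"ry": 0,"rz": 0,"jaw": 0.04},
    {"dx": 0.0002,"dy": 0.001,"dz": 0.0126,"rx": 0,"ry": 0,"rz": 0,"jaw": 0.04},
  ],
)

```text
t: 14.65
tcp_pos: [0.6294, 0.1117, 0.208]
tool_rot: [-0.0, 0.899, 0.438, -0.0]
ft_force: [-1.2, 0.8, 5.6]
gripper_width: 0.571
```

```bash
python3 look.py med5 .627 .111 .156 .0245 .0265; python3 go.py .6292 .1117 .208
```

```text
t 14.65 tcp [0.6294 0.1117 0.208 ] q [-0.0002  0.8989  0.4381 -0.0002] grip 0.5713696018502009 f [-1.2429  0.8054  5.5524]
fit [0.6267 0.1108] 69.96345520019531 tool offset [-0.0024 -0.0016  0.    ] up [-0.0006  0.0002 -1.    ]
now [0.6294 0.1118 0.2081] F [ 0.2272  0.3029 -0.2071] shift [-0.0002 -0.0001  0.0001] turn [-0.029   0.0107  0.0244]
```

Emit:
play_rows(
  plan=[
    {"dx": 0,"dy": 0,"dz": 0.001,"rx": 0,"ry": 0,"rz": 0,"jaw": 0.085},
    {"dx": 0,"dy": 0,"dz": 0,"rx": 0,"ry": 0,"rz": 0,"jaw": 0.085},
    {"dx": 0,"dy": 0,"dz": -0.003,"rx": 0,"ry": 0,"rz": 0,"jaw": 0.085},
    {"dx": 0,"dy": 0,"dz": -0.045,"rx": 0,"ry": 0,"rz": 0,"jaw": 0.085},
    {"dx": 0,"dy": 0,"dz": -0.09,"rx": 0,"ry": 0,"rz": 0,"jaw": 0.085},
  ],
)

```text
t: 15.32
tcp_pos: [0.6291, 0.1116, 0.2988]
tool_rot: [-0.0, 0.899, 0.438, -0.001]
ft_force: [0.3, -0.2, 0.6]
gripper_width: 1.0
```

```bash
python3 chk.py med6 .156; python3 go.py .5902 -.0311 .19
```

```text
0.152 [0.6247 0.1087] 41.755958557128906 [0.6328 0.1188] 21.070068359375
0.156 [0.6261 0.1101] 53.41588592529297 [0.6266 0.1107] 26.32483673095703
0.16 [0.627  0.1115] 54.45872497558594 [0.6309 0.1161] 24.09386444091797
0.164 [0.6283 0.1127] 44.13200378417969 [0.6314 0.1169] 25.89385986328125
now [0.6315 0.1126 0.3066] F [1.5016 0.8761 5.1919] shift [-0.1395  0.0553  0.116 ] turn [ 0.3606 -0.4018  0.0239]
```

Emit:
play_rows(
  plan=[
    {"dx": -0.045,"dy": 0.018,"dz": 0.005,"rx": 0.36,"ry": -0.4,"rz": 0,"jaw": 0.085},
    {"dx": -0.09,"dy": 0.036,"dz": 0.035,"rx": 0.36,"ry": -0.4,"rz": 0,"jaw": 0.085},
    {"dx": -0.13,"dy": 0.052,"dz": 0.075,"rx": 0.36,"ry": -0.4,"rz": 0,"jaw": 0.085},
    {"dx": -0.1395,"dy": 0.0553,"dz": 0.11,"rx": 0.36,"ry": -0.4,"rz": 0,"jaw": 0.085},
    {"dx": -0.1395,"dy": 0.0553,"dz": 0.116,"rx": 0.36,"ry": -0.4,"rz": 0,"jaw": 0.085},
  ],
)

```text
t: 16.0
tcp_pos: [0.5885, -0.0325, 0.1877]
tool_rot: [-0.001, 0.899, 0.437, -0.002]
ft_force: [0.4, 0.1, 0.5]
gripper_width: 0.995
```

```bash
python3 look.py coa1 .589 -.03 .032 .0245 .0265; python3 go.py .5902 -.0311 .079
```

```text
t 16.0 tcp [ 0.5885 -0.0325  0.1877] q [-0.001   0.8994  0.4371 -0.0019] grip 0.9952811121501254 f [0.449  0.0969 0.4663]
fit [ 0.5888 -0.0293] 83.0335693359375 tool offset [ 0.0026 -0.0018 -0.    ] up [-0.0044  0.0001 -1.    ]
now [ 0.5895 -0.0309  0.1887] F [-0.358  -0.1951  0.2958] shift [0.0004 0.0009 0.1097] turn [-0.1315  0.0419  0.0048]
```

Emit:
play_rows(
  plan=[
    {"dx": 0.001,"dy": 0.0003,"dz": 0.04,"rx": -0.13,"ry": 0.04,"rz": 0,"jaw": 0.085},
    {"dx": 0.001,"dy": 0.0003,"dz": 0.085,"rx": -0.13,"ry": 0.04,"rz": 0,"jaw": 0.085},
    {"dx": 0.001,"dy": 0.0003,"dz": 0.105,"rx": -0.13,"ry": 0.04,"rz": 0,"jaw": 0.085},
    {"dx": 0.001,"dy": 0.0003,"dz": 0.1105,"rx": -0.13,"ry": 0.04,"rz": 0,"jaw": 0.085},
    {"dx": 0.001,"dy": 0.0003,"dz": 0.1105,"rx": -0.13,"ry": 0.04,"rz": 0,"jaw": 0.085},
  ],
)

```text
t: 16.68
tcp_pos: [0.5913, -0.0298, 0.0797]
tool_rot: [0.0, 0.899, 0.438, 0.001]
ft_force: [-0.1, -0.2, 1.2]
gripper_width: 0.994
```

Emit:
play_rows(
  plan=[
    {"dx": 0,"dy": 0,"dz": 0,"rx": 0,"ry": 0,"rz": 0,"jaw": 0.04},
    {"dx": 0,"dy": 0,"dz": 0,"rx": 0,"ry": 0,"rz": 0,"jaw": 0.04},
    {"dx": 0,"dy": 0,"dz": 0,"rx": 0,"ry": 0,"rz": 0,"jaw": 0.04},
    {"dx": 0,"dy": 0,"dz": 0,"rx": 0,"ry": 0,"rz": 0,"jaw": 0.04},
    {"dx": 0,"dy": 0,"dz": 0,"rx": 0,"ry": 0,"rz": 0,"jaw": 0.04},
  ],
)

```text
t: 17.3
tcp_pos: [0.5926, -0.0298, 0.0815]
tool_rot: [0.001, 0.899, 0.438, 0.002]
ft_force: [-1.1, 0.2, 5.6]
gripper_width: 0.569
```

```bash
python3 look.py coa2 .589 -.03 .032 .0245 .0265; python3 go.py .629 .1115 .262
```

```text
t 17.3 tcp [ 0.5926 -0.0298  0.0815] q [0.0013 0.8989 0.4381 0.0023] grip 0.5688311909123229 f [-1.0515  0.2422  5.5898]
fit [ 0.5902 -0.0308] 67.68303680419922 tool offset [-0.0022 -0.0012 -0.    ] up [ 0.0054 -0.0003 -1.    ]
now [ 0.5926 -0.0297  0.0815] F [-1.2537  0.1142  6.7302] shift [ 0.1342 -0.0575 -0.1803] turn [ 0.2514 -0.1747  0.0312]
```

Emit:
play_rows(
  plan=[
    {"dx": 0,"dy": 0,"dz": -0.055,"rx": 0.25,"ry": -0.17,"rz": 0,"jaw": 0.04},
    {"dx": 0.003,"dy": 0,"dz": -0.115,"rx": 0.25,"ry": -0.17,"rz": 0,"jaw": 0.04},
    {"dx": 0.02,"dy": -0.009,"dz": -0.17,"rx": 0.25,"ry": -0.17,"rz": 0,"jaw": 0.04},
    {"dx": 0.07,"dy": -0.03,"dz": -0.18,"rx": 0.25,"ry": -0.17,"rz": 0,"jaw": 0.04},
    {"dx": 0.12,"dy": -0.052,"dz": -0.18,"rx": 0.25,"ry": -0.17,"rz": 0,"jaw": 0.04},
  ],
)

```text
t: 17.98
tcp_pos: [0.6257, 0.0974, 0.2641]
tool_rot: [0.001, 0.899, 0.437, 0.002]
ft_force: [-0.4, -0.2, -1.0]
gripper_width: 0.57
```

```bash
python3 go.py .6291 .1119 .250
```

```text
now [0.6257 0.0974 0.2641] F [-0.378  -0.2016 -1.015 ] shift [ 0.0135 -0.0063  0.0141] turn [ 0.2053 -0.1382 -0.1144]
```

Emit:
play_rows(
  plan=[
    {"dx": 0.0135,"dy": -0.0063,"dz": 0.004,"rx": 0.2,"ry": -0.14,"rz": -0.11,"jaw": 0.04},
    {"dx": 0.0135,"dy": -0.0063,"dz": 0.01,"rx": 0.2,"ry": -0.14,"rz": -0.11,"jaw": 0.04},
    {"dx": 0.0135,"dy": -0.0063,"dz": 0.0141,"rx": 0.2,"ry": -0.14,"rz": -0.11,"jaw": 0.04},
    {"dx": 0.0135,"dy": -0.0063,"dz": 0.0205,"rx": 0.2,"ry": -0.14,"rz": -0.11,"jaw": 0.04},
    {"dx": 0.0135,"dy": -0.0063,"dz": 0.0205,"rx": 0.2,"ry": -0.14,"rz": -0.11,"jaw": 0.04},
  ],
)

```text
t: 18.6
tcp_pos: [0.6288, 0.1103, 0.2427]
tool_rot: [0.0, 0.899, 0.437, -0.001]
ft_force: [0.4, 0.6, -0.2]
gripper_width: 0.573
```

```bash
python3 look.py coa3 .627 .111 .1935 .0245 .0265; python3 go.py .6291 .1119 .2295
```

```text
t 18.6 tcp [0.6288 0.1103 0.2427] q [ 0.0001  0.8995  0.437  -0.0008] grip 0.5725864945207508 f [ 0.4159  0.5815 -0.2322]
fit [0.6262 0.1095] 76.64563751220703 tool offset [-0.0023 -0.0015  0.    ] up [-0.0014 -0.0009 -1.    ]
now [0.629  0.1107 0.2433] F [-0.3545  0.424  -0.2318] shift [ 0.001  -0.0007  0.0137] turn [-0.0079  0.0489 -0.0891]
```

Emit:
play_rows(
  plan=[
    {"dx": 0.001,"dy": -0.0006,"dz": 0.003,"rx": 0,"ry": 0.05,"rz": -0.09,"jaw": 0.04},
    {"dx": 0.001,"dy": -0.0006,"dz": 0.006,"rx": 0,"ry": 0.05,"rz": -0.09,"jaw": 0.04},
    {"dx": 0.001,"dy": -0.0006,"dz": 0.009,"rx": 0,"ry": 0.05,"rz": -0.09,"jaw": 0.04},
    {"dx": 0.001,"dy": -0.0006,"dz": 0.012,"rx": 0,"ry": 0.05,"rz": -0.09,"jaw": 0.04},
    {"dx": 0.001,"dy": -0.0006,"dz": 0.0137,"rx": 0,"ry": 0.05,"rz": -0.09,"jaw": 0.04},
  ],
)

```text
t: 19.27
tcp_pos: [0.6293, 0.1119, 0.2295]
tool_rot: [-0.0, 0.899, 0.438, 0.0]
ft_force: [-0.6, -0.5, 5.5]
gripper_width: 0.572
```

```bash
python3 look.py coa4 .627 .111 .18 .0245 .0265; python3 go.py .6291 .1119 .2295
```

```text
t 19.275 tcp [0.6293 0.1119 0.2295] q [-0.      0.899   0.4379  0.0001] grip 0.5720790550230529 f [-0.6306 -0.547   5.4802]
fit [0.6266 0.1109] 80.91299438476562 tool offset [-0.0024 -0.0015 -0.    ] up [ 0.0001  0.0001 -1.    ]
now [0.6293 0.112  0.2297] F [ 0.2542 -0.6086 -0.5628] shift [-0.0002 -0.0001  0.0002] turn [ 0.0042 -0.0134  0.0009]
```

Emit:
play_rows(
  plan=[
    {"dx": 0,"dy": 0,"dz": 0.001,"rx": 0,"ry": 0,"rz": 0,"jaw": 0.085},
    {"dx": 0,"dy": 0,"dz": 0,"rx": 0,"ry": 0,"rz": 0,"jaw": 0.085},
    {"dx": 0,"dy": 0,"dz": -0.003,"rx": 0,"ry": 0,"rz": 0,"jaw": 0.085},
    {"dx": 0,"dy": 0,"dz": -0.045,"rx": 0,"ry": 0,"rz": 0,"jaw": 0.085},
    {"dx": 0,"dy": 0,"dz": -0.09,"rx": 0,"ry": 0,"rz": 0,"jaw": 0.085},
  ],
)

```text
t: 19.95
tcp_pos: [0.629, 0.1118, 0.3204]
tool_rot: [-0.0, 0.899, 0.438, -0.0]
ft_force: [0.9, -0.1, 0.1]
gripper_width: 0.995
```

```bash
python3 chk.py coa5 .18; python3 go.py .4028 .1482 .19
```

```text
0.176 [0.6247 0.109 ] 51.562355041503906 [0.6326 0.1186] 18.012054443359375
0.18 [0.626  0.1103] 66.55891418457031 [0.6264 0.1108] 28.593170166015625
0.184 [0.6269 0.1116] 67.71600341796875 [0.6309 0.1164] 16.349273681640625
0.188 [0.628  0.1128] 53.771636962890625 [0.6315 0.1171] 15.374588012695312
now [0.6311 0.1128 0.3282] F [1.7819 0.8546 4.6209] shift [-0.1139 -0.2025  0.136 ] turn [ 0.3886 -0.4268 -0.0015]
```

View pics/coa5.png

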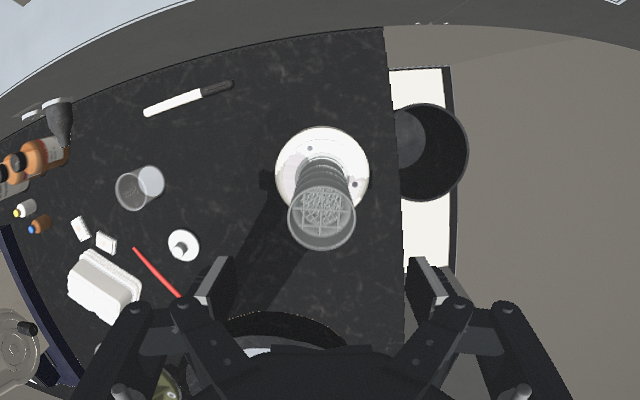

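Emit:
play_rows(
  plan=[
    {"dx": -0.027,"dy": -0.048,"dz": 0.01,"rx": 0.38,"ry": -0.42,"rz": 0,"jaw": 0.085},
    {"dx": -0.053,"dy": -0.095,"dz": 0.03,"rx": 0.38,"ry": -0.42,"rz": 0,"jaw": 0.085},
    {"dx": -0.08,"dy": -0.142,"dz": 0.06,"rx": 0.38,"ry": -0.42,"rz": 0,"jaw": 0.06},
    {"dx": -0.105,"dy": -0.185,"dz": 0.09,"rx": 0.38,"ry": -0.42,"rz": 0,"jaw": 0.045},
    {"dx": -0.114,"dy": -0.2025,"dz": 0.125,"rx": 0.38,"ry": -0.42,"rz": 0,"jaw": 0.045},
  ],
)

```text
t: 20.62
tcp_pos: [0.4006, 0.1483, 0.2005]
tool_rot: [0.001, 0.899, 0.438, 0.001]
ft_force: [0.5, -1.4, 0.1]
gripper_width: 0.527
```

```bash
python3 look.py lid1 .4015 .149 .013 .0245 .0265; python3 go.py .4028 .1482 .12
```

```text
t 20.625 tcp [0.4006 0.1483 0.2005] q [0.0014 0.8988 0.4383 0.0006] grip 0.5267672113010556 f [ 0.5425 -1.401   0.1228]
fit [0.4007 0.1501] 78.95974731445312 tool offset [ 0.0015 -0.001  -0.    ] up [ 0.0024 -0.002  -1.    ]
now [0.3966 0.1478 0.196 ] F [-4.8784 -0.903  -4.0391] shift [0.0047 0.0048 0.076 ] turn [-0.1738  0.4124  0.12  ]
```

Emit:
play_rows(
  plan=[
    {"dx": 0.005,"dy": 0.0036,"dz": 0.03,"rx": -0.17,"ry": 0.41,"rz": 0.12,"jaw": 0.045},
    {"dx": 0.005,"dy": 0.0036,"dz": 0.06,"rx": -0.17,"ry": 0.41,"rz": 0.12,"jaw": 0.045},
    {"dx": 0.005,"dy": 0.0036,"dz": 0.085,"rx": -0.17,"ry": 0.41,"rz": 0.12,"jaw": 0.045},
    {"dx": 0.005,"dy": 0.0036,"dz": 0.1,"rx": -0.17,"ry": 0.41,"rz": 0.12,"jaw": 0.045},
    {"dx": 0.005,"dy": 0.0036,"dz": 0.1,"rx": -0.17,"ry": 0.41,"rz": 0.12,"jaw": 0.045},
  ],
)

```text
t: 21.3
tcp_pos: [0.4019, 0.1491, 0.0957]
tool_rot: [-0.0, 0.899, 0.438, -0.001]
ft_force: [-0.1, -0.1, -0.2]
gripper_width: 0.531
```

```bash
python3 look.py lid2 .4015 .149 .013 .0245 .0265; python3 go.py .402 .1492 .088
```

```text
t 21.3 tcp [0.4019 0.1491 0.0957] q [-0.0005  0.899   0.4379 -0.0006] grip 0.5312701938327079 f [-0.0992 -0.1493 -0.1712]
fit [0.4016 0.1502] 78.70130920410156 tool offset [ 0.0007 -0.0009  0.    ] up [-0.0016  0.0003 -1.    ]
now [0.4024 0.1493 0.0964] F [0.0929 0.6457 0.293 ] shift [-0.0003 -0.0002  0.0084] turn [-0.0162 -0.0219  0.0038]
```

View pics/lid2_o.png

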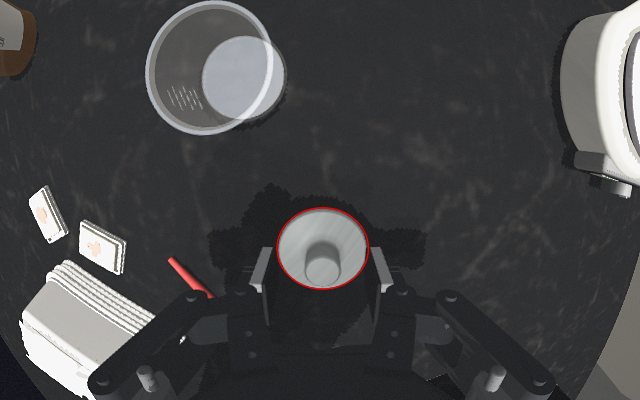

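Emit:
play_rows(
  plan=[
    {"dx": -0.0003,"dy": 0,"dz": 0.0084,"rx": 0,"ry": 0,"rz": 0,"jaw": 0.045},
    {"dx": -0.0003,"dy": 0,"dz": 0.0084,"rx": 0,"ry": 0,"rz": 0,"jaw": 0.01},
    {"dx": -0.0003,"dy": 0,"dz": 0.0084,"rx": 0,"ry": 0,"rz": 0,"jaw": 0.01},
    {"dx": -0.0003,"dy": 0,"dz": 0.0084,"rx": 0,"ry": 0,"rz": 0,"jaw": 0.01},
    {"dx": -0.0003,"dy": 0,"dz": 0.0084,"rx": 0,"ry": 0,"rz": 0,"jaw": 0.01},
  ],
)

```text
t: 21.98
tcp_pos: [0.4024, 0.1491, 0.0884]
tool_rot: [-0.0, 0.899, 0.438, 0.0]
ft_force: [-1.3, -0.3, 4.5]
gripper_width: 0.184
```

```bash
python3 look.py lid3 .4015 .149 .013 .0245 .0265; python3 go.py .629 .1115 .295
```

```text
t 21.975 tcp [0.4024 0.1491 0.0884] q [-0.      0.899   0.4379  0.0003] grip 0.18422291169684243 f [-1.264  -0.3175  4.5186]
fit [0.4015 0.15  ] 55.04649353027344 tool offset [ 0.0002 -0.0013 -0.    ] up [ 0.0006  0.0003 -1.    ]
now [0.4025 0.1491 0.0884] F [-0.457  -0.7537  5.8363] shift [ 0.1102  0.2016 -0.2065] turn [ 0.0139 -0.0368 -0.0016]
```

Emit:
play_rows(
  plan=[
    {"dx": 0,"dy": 0,"dz": -0.055,"rx": 0,"ry": 0,"rz": 0,"jaw": 0.01},
    {"dx": 0.005,"dy": 0.01,"dz": -0.11,"rx": 0,"ry": 0,"rz": 0,"jaw": 0.01},
    {"dx": 0.018,"dy": 0.034,"dz": -0.16,"rx": 0,"ry": 0,"rz": 0,"jaw": 0.01},
    {"dx": 0.035,"dy": 0.066,"dz": -0.2065,"rx": 0,"ry": 0,"rz": 0,"jaw": 0.01},
    {"dx": 0.062,"dy": 0.116,"dz": -0.2065,"rx": 0,"ry": 0,"rz": 0,"jaw": 0.01},
  ],
)

```text
t: 22.65
tcp_pos: [0.5344, 0.1272, 0.2998]
tool_rot: [0.002, 0.899, 0.438, 0.004]
ft_force: [0.3, 0.9, -0.1]
gripper_width: 0.186
```

```bash
python3 go.py .6277 .1097 .29
```

```text
now [0.5344 0.1272 0.2998] F [ 0.3339  0.9314 -0.1394] shift [0.0436 0.0842 0.0107] turn [ 0.4306 -0.3415  0.0308]
```

Emit:
play_rows(
  plan=[
    {"dx": 0.02,"dy": 0.04,"dz": 0.002,"rx": 0.43,"ry": -0.34,"rz": 0,"jaw": 0.01},
    {"dx": 0.038,"dy": 0.074,"dz": 0.005,"rx": 0.43,"ry": -0.34,"rz": 0,"jaw": 0.01},
    {"dx": 0.0436,"dy": 0.0842,"dz": 0.01,"rx": 0.43,"ry": -0.34,"rz": 0,"jaw": 0.01},
    {"dx": 0.0436,"dy": 0.0842,"dz": 0.0107,"rx": 0.43,"ry": -0.34,"rz": 0,"jaw": 0.01},
    {"dx": 0.0436,"dy": 0.0842,"dz": 0.0107,"rx": 0.43,"ry": -0.34,"rz": 0,"jaw": 0.01},
  ],
)

```text
t: 23.28
tcp_pos: [0.6264, 0.1106, 0.29]
tool_rot: [-0.0, 0.899, 0.439, -0.0]
ft_force: [-0.4, -0.5, -0.2]
gripper_width: 0.185
```

```bash
python3 look.py lid4 .627 .110 .2146 .0245 .0265; python3 go.py .6277 .1097 .274
```

```text
t 23.275 tcp [0.6264 0.1106 0.29  ] q [-0.0002  0.8986  0.4388 -0.0004] grip 0.18469990679642892 f [-0.4258 -0.4667 -0.2124]
fit [0.6239 0.11  ] 37.075401306152344 tool offset [-0.002  -0.0016  0.    ] up [-0.0008 -0.     -1.    ]
now [0.6265 0.1105 0.2904] F [ 0.2994 -0.8045  0.0393] shift [0.0001 0.0014 0.0164] turn [0.0087 0.0131 0.1135]
```

```bash
python3 - <<'E'
from h import *
out=[]
for tag,c0,z,hyp in(("lid3",(.4015,.15),.013,(.0002,-.002)),("lid4",(.6265,.111),.2146,(.0002,-.002))):
  s=np.load(tag+".npy",allow_pickle=True).item();w=cv2.imread(f"pics/{tag}.png")
  g=cv2.GaussianBlur(cv2.cvtColor(w,6),(0,0),.8).astype(np.float32)
  m=np.hypot(cv2.Sobel(g,5,1,0),cv2.Sobel(g,5,0,1));m=np.clip(m,0,120).astype(np.uint8);m3=cv2.merge([m]*3)
  Rm=R.from_quat(np.roll(s["tool_rot"],-1))
  for r in(.0245,.025,.0255):
    c,v=fit("wrist",m3,c0,z,[(r,1)],s,span=.006);print(tag,r,Rm.inv().apply(np.append(c,s["tcp_pos"][2])-s["tcp_pos"])[:2],v)
  u0,v0=np.int32(circ("wrist",c0,z,.0001,s).mean(0))-[65,55];k=6
  a=cv2.resize(w[v0:v0+100,u0:u0+130],None,fx=3,fy=3,interpolation=2)
  b=a.copy()
  for x,col in zip(hyp,((0,0,255),(0,255,0))):
    c=(s["tcp_pos"]+Rm.apply([x,-.0015,0]))[:2]
    p=(circ("wrist",c,z,.025,s)-[u0,v0]+.5)*3-.5
    cv2.polylines(b,[np.int32(np.round(p*8))],True,col,1,cv2.LINE_AA,3)
  out.append(np.hstack([a,b]))
cv2.imwrite("pics/lz.png",np.vstack(out))
E
```

```text
lid3 0.0245 [ 0.0004 -0.0015] 100.55052185058594
lid3 0.025 [ 0.0004 -0.0016] 96.1986083984375
lid3 0.0255 [ 0.0001 -0.0015] 81.42518615722656
lid4 0.0245 [-0.0005 -0.0018] 94.33927154541016
lid4 0.025 [ 0.0008 -0.0016] 87.46212005615234
lid4 0.0255 [ 0.0007 -0.0012] 76.07363891601562
```

Emit:
play_rows(
  plan=[
    {"dx": 0.0001,"dy": 0.0014,"dz": 0.008,"rx": 0,"ry": 0,"rz": 0,"jaw": 0.01},
    {"dx": 0.0001,"dy": 0.0014,"dz": 0.015,"rx": 0,"ry": 0,"rz": 0,"jaw": 0.01},
    {"dx": 0.0001,"dy": 0.0014,"dz": 0.019,"rx": 0,"ry": 0,"rz": 0,"jaw": 0.01},
    {"dx": 0.0001,"dy": 0.0014,"dz": 0.0215,"rx": 0,"ry": 0,"rz": 0,"jaw": 0.01},
    {"dx": 0.0001,"dy": 0.0014,"dz": 0.0215,"rx": 0,"ry": 0,"rz": 0,"jaw": 0.01},
  ],
)

```text
t: 23.95
tcp_pos: [0.6277, 0.1097, 0.2687]
tool_rot: [0.0, 0.899, 0.439, -0.0]
ft_force: [0.4, -0.1, -0.1]
gripper_width: 0.181
```

```bash
python3 go.py .6277 .1097 .2604
```

```text
now [0.6277 0.1097 0.2687] F [ 0.3974 -0.1323 -0.1357] shift [-0.      0.0001  0.0083] turn [-0.0055  0.0212  0.1134]
```

Emit:
play_rows(
  plan=[
    {"dx": 0,"dy": 0,"dz": 0.003,"rx": 0,"ry": 0,"rz": 0,"jaw": 0.01},
    {"dx": 0,"dy": 0,"dz": 0.006,"rx": 0,"ry": 0,"rz": 0,"jaw": 0.01},
    {"dx": 0,"dy": 0,"dz": 0.0083,"rx": 0,"ry": 0,"rz": 0,"jaw": 0.01},
    {"dx": 0,"dy": 0,"dz": 0.0085,"rx": 0,"ry": 0,"rz": 0,"jaw": 0.01},
    {"dx": 0,"dy": 0,"dz": 0.0085,"rx": 0,"ry": 0,"rz": 0,"jaw": 0.01},
  ],
)

```text
t: 24.58
tcp_pos: [0.6278, 0.1098, 0.2605]
tool_rot: [0.0, 0.899, 0.439, 0.0]
ft_force: [-0.4, 0.3, 0.7]
gripper_width: 0.181
```

Emit:
play_rows(
  plan=[
    {"dx": 0,"dy": 0,"dz": 0.0003,"rx": 0,"ry": 0,"rz": 0,"jaw": 0.05},
    {"dx": 0,"dy": 0,"dz": 0,"rx": 0,"ry": 0,"rz": 0,"jaw": 0.05},
    {"dx": 0,"dy": 0,"dz": -0.003,"rx": 0,"ry": 0,"rz": 0,"jaw": 0.05},
    {"dx": 0,"dy": 0,"dz": -0.03,"rx": 0,"ry": 0,"rz": 0,"jaw": 0.05},
    {"dx": -0.03,"dy": 0,"dz": -0.08,"rx": 0,"ry": 0,"rz": 0,"jaw": 0.05},
  ],
)

```text
t: 25.2
tcp_pos: [0.6086, 0.0874, 0.3393]
tool_rot: [-0.002, 0.898, 0.44, -0.002]
ft_force: [1.1, -1.4, 0.7]
gripper_width: 0.579
```

Emit:
play_rows(
  plan=[
    {"dx": -0.05,"dy": 0,"dz": 0,"rx": 0,"ry": 0,"rz": 0,"jaw": 0.05},
    {"dx": -0.1,"dy": 0,"dz": 0,"rx": 0,"ry": 0,"rz": 0,"jaw": 0.05},
    {"dx": -0.13,"dy": 0,"dz": 0,"rx": 0,"ry": 0,"rz": 0,"jaw": 0.05},
    {"dx": -0.13,"dy": 0,"dz": 0,"rx": 0,"ry": 0,"rz": 0,"jaw": 0.05},
  ],
)

```text
t: 25.7
tcp_pos: [0.5281, -0.0179, 0.34]
tool_rot: [-0.001, 0.899, 0.438, -0.002]
ft_force: [0.1, 0.1, 0.9]
gripper_width: 0.589
```

```bash
python3 - <<'E'
from h import *
s=telemetry.get_state();w=capture("wrist")[:,:,::-1].copy();sc=capture("scene")[:,:,::-1].copy();t=capture("top")[:,:,::-1].copy()
print(s["t"],s["tcp_pos"],s["gripper_width"])
S=np.array([.6278,.1098])
for n,im,ss,k in(("wrist",w,s,0),("scene",sc,None,0)):
  for z,r,col in((.185,.025,(0,0,255)),(.206,.009,(0,255,0)),(.156,.025,(255,0,255)),(.132,.025,(255,255,0)),(.108,.025,(0,255,255))):
    pass
def crop(n,im,ss,h,k):
    c=np.int32(proj(n,(*S,.14),ss));x,y=max(c[0]-h,0),max(c[1]-h,0)
    a=cv2.resize(im[y:y+2*h,x:x+2*h],None,fx=k,fy=k,interpolation=2);b=a
    for z,r,col in((.185,.025,(0,0,255)),(.206,.009,(0,255,0)),(.156,.025,(255,0,255)),(.108,.025,(0,255,255))):
        p=(circ(n,(.6268,.1109),z,r,ss)-[x,y]+.5)*k-.5
        cv2.polylines(b,[np.int32(np.round(p*8))],True,col,1,cv2.LINE_AA,3)
    return b
a=crop("wrist",w,s,65,3);b=crop("scene",sc,None,32,6)
b=cv2.resize(b,(390,390));cv2.imwrite("pics/fin.png",np.hstack([a,b]))
t0=cv2.imread("pics/top0.png")
for n,u,v in(("timer",427,223),("beaker",231,223)):
    T=t0[v-14:v+15,u-14:u+15];m=cv2.matchTemplate(t[v-24:v+25,u-24:u+25],T,5);i=cv2.minMaxLoc(m);print(n,i[1],np.array(i[3])-10)
E
```

```text
25.7 [ 0.5281 -0.0179  0.34  ] 0.589332596887401
timer 0.9662785530090332 [0 0]
beaker 0.9997180104255676 [0 0]
```

View pics/fin.png

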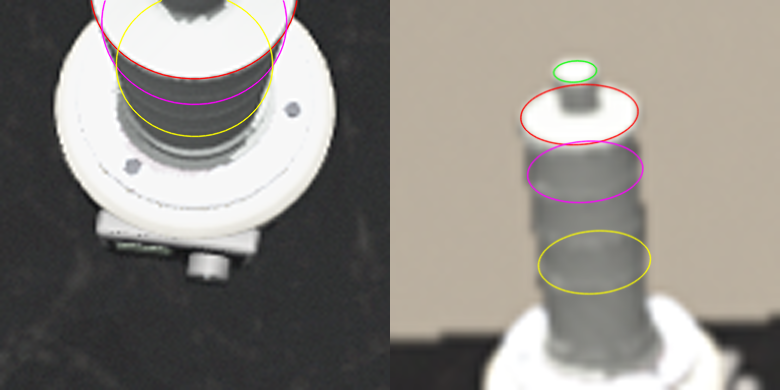

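```bash
python3 -c "
from bench import ticket
print(ticket.sign_off())"
```

```text
the job is handed in; nothing more can be done
None
```

The stack is built on the shaker and handed in at about 26 s of the 99 s allowed: pan in the collar, then the fine, medium and coarse sieves, then the lid. The sign-off gives no verdict, so the checks below are the only evidence.

- **Seating:** each piece reached its calculated seated height to within about 0.2 mm. The sieves touched down at about 5–7 N. The pan and lid showed almost no contact force.
- **Centring:** after release, the pan, fine, medium and coarse rims were each measured within about 1 mm of the collar axis. I did not measure the lid this way after release.
- **Final pictures:** in the wrist and scene pictures, the lid and its knob sit at their expected heights. The stack looks upright and level, but I judged this by eye and did not measure tilt. In the scene picture, the drawn rings below the lid sit about 1–3 mm to one side. I put that down to the camera's 2 mm calibration.
- **Timer and beaker:** neither has shifted in the top picture, and the gripper is open and clear of everything.

**Checks that disagreed:**
- The first brightness fits of the collar, and of the pan right after it was placed, caught the wrong edge. Fits with different ring radii replaced them and agreed.
- A brightness fit of the held lid was about 2 mm off its earlier reading. An edge-based fit showed that it had not slipped.
- The rim-height check alone could not tell 0 from +4 mm reliably. I rely on the arm heights for seating.

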